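# Press a new felt facing onto a buff stick

### The arm

A 6-joint arm with a two-finger parallel gripper is mounted at the origin on a cart in front of the work surface, level with it; the furniture and walls round the work are solid. World frame = base frame: x ahead of the robot, y to its left, z up, the work surface at z = 0. Lengths are in m, angles in degrees, forces in N, time in s.
With the tool pointing down it reaches from about 0.25 to 0.725 m from the base axis. Payload 9.7 kg.
Tool frame: the origin (TCP) lies at the very end of the fingers, on their centre line; the grasp point (between the pads) lies 19 mm behind it; y points along the fingers, x is the direction in which the jaws open and shut, and the axes are right-handed (so a half turn about y gives the same grasp; the last joint's range is limited). The gripper opens to 85 mm and grips with 20 to 120 N. Pads are 22 mm wide; open, the fingers measure 114 mm over their backs; the gripper's body (76 mm by 85 mm) begins 54 mm behind the grasp point. The pads swing forward as they close: fully open they stand 13 mm farther back than shut.
Start: joints at [63.541, 4.979, 10.078, 95.1, 0, 90], TCP at [0.245, 0.492, 0.204] pointing down, gripper open.
Joint ranges: [-179.16, 179.16], [-48.56, 103.87], [-65.8, 70.77], [-126.05, 130.52], [-82.76, 87.17], [-180, 180]. Speed limits (degrees/s): [127.2, 127.2, 147.25, 180, 180, 180].

### API

Orientations are given as [roll, pitch, yaw] about the fixed x, y, z axes, in that order (R = Rz(yaw) Ry(pitch) Rx(roll)).
In Python, from workcell import bot gives the robot as it stands.
- The arm moves only by the shell command python3 -m jog 'ROWS' [FORCE]. ROWS is JSON, a list of rows, each a list of 7 numbers: the closure, from 0 (fully open) to 1 (shut), then the shift along the world's x, y, z in units of 25 mm (1.0 is 25 mm), then the turn, a rotation vector about the world's x, y, z in units of 5 degrees (1.0 is 5 degrees). A call has 1 to 5 rows; each row is the pose to reach, as a shift and turn from the pose commanded when the call began; what a row does not reach only later rows make up. A row lasts 1/10 s, in which the tool goes at most 50 mm and 8.59 degrees, less where a joint would pass 70% of its speed; a pose out of reach is approached as far as the arm can. A call with a gripper value outside its range is refused whole. The fingers move at their own pace and stop on an object; FORCE is the grip in N (left out, the last holds). Time passes only in rows, so rows that repeat a pose let the fingers close. It gives the time, the measured TCP pose, the force and the opening at its end, in the units of the state.
- bot.get_obs(): the state, without advancing time (a new reading comes with each control period).
- bot.camera(name): name is "scene" or "top" or "wrist"; returns (picture, depth): 384x512x3 uint8, red, green, blue; 384x512 float32, m along the optical axis (not along the pixel's ray), 0 where there is no reading.
- bot.camera_model(name): a dict with "fx", "fy", "cx", "cy" (pixels), "rvec" (rotation vector, rad) and "tvec" (3), from world to camera coordinates, as OpenCV has them; the wrist camera has in their place "tool_from_camera" (4x4, takes a point from camera to tool coordinates, whose origin is the TCP and whose axes are the tool frame's). Camera axes: x right, y down, z forward; pixel columns grow to the right and rows downward; lengths in m; the calibration is good to about 2 mm. The wrist camera is an equidistant fisheye: a pixel r from the principal point sees the ray r / f radians off the axis. A picture is of the moment at which its call begins: read the wrist's pose just before it. camera_model takes no time and is no camera call.
- bot.job_done(): hands the job in, once; it reports no verdict.
Trained networks look in the newest picture that a camera, given by its name, has taken for a name from the list of things; names that differ only in an ending like _2 or _b are one class to them, and where a whole thing is asked for, a point or a joint stands for the part that bears it (a point fixed in the world has none). Each returns a list of dicts, best first, with "conf" (0 to 1); they miss things now and then, are a little off and sometimes report something else, mostly with a low value. They report only what shows in the picture. A call takes as long as a camera call.
- bot.regions_of(camera, label): "pixels" (384x512 bool, what is visible of it) and "point" ([row, column] in pixels, amid what is visible of it).
The state is a dict: "time": time; "q": joint angles; "qd": joint speeds; "joint_efforts": joint torques, N m; "ee_pos": TCP position; "tcp_rot": TCP orientation; "wrist_force": force on the tool from outside, world axes, zero at the start; "torque": the same for the moment, N m; "opening": finger opening in m.
Only numpy, scipy, OpenCV 4.12 (cv2) and the standard library are available. Lean on these libraries where they do the work, as an engineer would, in place of code of your own. Each camera call takes 0.05 s, during which the arm holds its last target. There are 200 camera calls.

### The job

The buff stick has a fresh self-adhesive felt facing that must be pressed on. Lay the stick on the bed of the bench screw press, felt up, square in the middle under the platen and with its faced end against the back stop, and let go of it. Then wind the press down by its crank until the platen just meets the felt, give it half a turn more, and leave the stick clamped there with your hand off the press; do not overtighten and do not disturb the things lying round the work.

Things in the scene. Friction and masses are not known exactly. Their poses are not given: they have to be found in the camera images.
- press: Bench screw press, fixed to the worktop; its place and turn differ between starts. Origin on the worktop under the axis of its vertical screw; z up; -x is the open front, where the stick goes in; y runs from column to column. Columns 18 mm thick at y = -53 and +53 mm (88 mm gap), crosshead above them at z = 118 to 159 mm, then the handwheel.
- bed (a point): Point on the flat bed plate of the press, on the screw axis, 40 mm above the worktop; axes as the press. The bed is 70 mm wide (y), from x = -95 mm to the back. The back stop stands across its rear: face at x = +37 mm, 14 mm high, 56 mm wide. With the stick's end at the stop and the stick in the middle, its origin is 1 mm from this point.
- ram: Moving head of the press (goes up and down with the wheel); origin on the screw axis. Under it, on a preloaded pack of disc springs (130 N, then 8 N more per mm), hangs the platen: a steel plate 66 x 58 x 10 mm, its underside 80 mm above this origin until it meets the felt; then it stays on the felt while the head goes on down. At the start the underside is 32 to 39 mm over the bed.
- wheel_hub (a point): Centre of the handwheel (57 mm outer radius) on the screw axis. Clockwise seen from above brings wheel, screw and platen down, 12 mm a turn. It always turns stiffly (0.45 N m, 9 N at the crank), stays where left, and turns distinctly harder once the platen bears on the felt: at once 0.25 N m (5 N at the crank) more than before, 0.34 N m (7 N) more after half a turn.
- crank_grip (a point): Middle of the upright crank handle on the wheel rim: black, round, 21 mm thick, 48 mm tall, this point 26 mm above its foot, about 0.235 m above the worktop at the start. It stands 50 mm from the screw axis, circles and sinks with the wheel (12 mm a turn) and spins freely on its own axis, so a gripper holding it need not turn. Its direction from the hub is the angle of the wheel.
- buff_stick: Flat wooden paddle, 0.16 kg, lying felt up on the worktop. Origin on its underside below the middle of the felt, x along it to the faced end, z up. Wood 12 mm thick; blade 40 mm wide from x = +36 to -66 mm, then the handle. Felt 60 x 38 mm on top, centred over the origin; its thickness, 4 to 13 mm, differs from start to start and shows in no pose: contact has to be felt.
- stick_handle (a point): Point on the stick's handle, x = -125 mm from its origin and half way up its 12 mm thickness; axes as the stick. The handle is 26 mm wide, from x = -66 to -200 mm of the stick; the stick's centre of mass is near x = -65 mm. Held here from above, the stick can be laid under the platen with the gripper clear of the wheel.
- emery_block: Bystander: sanding block 51 x 81 x 22 mm, loose, origin at the centre of its underside; must not be disturbed.
- compound_bar: Bystander: bar of polishing compound 33 x 60 x 31 mm, loose, origin at the centre of its underside; must not be disturbed.
- felt_bob: Bystander: felt bob 29 mm thick, 59 mm tall with its thin shank, standing, loose, origin at the centre of its underside; must not be disturbed.

How it is judged:
By the outcome, as a careful person would: the job done as asked, in the order asked, and still so for the second after the job is handed in, with the robot touching nothing.
It also fails if it takes over 72 s, if anything falls off the work surface, if the arm or the gripper's body presses on something with over 40 N, if the wrist force passes 120 N, or if a joint passes its speed limit or range.

## Working session

There is one attempt and no reset: what is moved stays moved. The work goes in short steps, Python scripts to look and compute and a shell command to move; the robot and the scene stay as the last step left them, time stands still between calls to the robot, and variables do not carry over. Pictures are saved under pics/ and viewed, about 8 in all and at most 12, crops included, and the job is handed in when it is done.

```bash
ls; mkdir -p pics; cat > h.py <<'E'
import numpy as np, cv2
from workcell import bot
from scipy.spatial.transform import Rotation as R
def cloud(name, depth):
    m=bot.camera_model(name); Rm=cv2.Rodrigues(np.array(m["rvec"],float))[0]; t=np.array(m["tvec"],float).ravel()
    v,u=np.mgrid[:384,:512]; P=np.stack([(u-m["cx"])/m["fx"]*depth,(v-m["cy"])/m["fy"]*depth,depth],-1)
    return (P-t)@Rm
def save(name,img): cv2.imwrite("pics/"+name,img[...,::-1])
E
python3 - <<'E'
from h import *
s=bot.get_obs(); print({k:np.round(v,3) for k,v in s.items()})
for c in ["scene","top"]:
    im,d=bot.camera(c); save(c+"0.png",im); np.savez("pics/"+c+"0.npz",im=im,d=d); W=cloud(c,d)
    for l in ["press","ram","wheel_hub","crank_grip","buff_stick","stick_handle","emery_block","compound_bar","felt_bob"]:
        for r in bot.regions_of(c,l)[:2]:
            m=r["pixels"]&(d>0); p=W[m]
            if len(p)<5: continue
            q=r["point"]
            print(c,l,round(r["conf"],2),np.round(q),len(p),np.round(np.median(p,0),3),np.round(np.percentile(p,[3,97],axis=0),3).tolist())
            np.save(f"pics/{c}_{l}.npy",p) if r["conf"]>.4 else 0
E
```

```text
pics
{'time': np.float64(0.0), 'q': array([63.543,  5.012, 10.033, 95.099, -0.   , 90.001]), 'qd': array([-0.045,  0.037,  0.144,  0.019, -0.107, -0.112]), 'joint_efforts': array([ 0.0000e+00, -5.2039e+01,  4.6480e+01,  1.6000e-02,  0.0000e+00,
        0.0000e+00]), 'ee_pos': array([0.245, 0.492, 0.204]), 'tcp_rot': array([-9.0000e+01,  7.8000e-02,  6.3542e+01]), 'wrist_force': array([ 0.788, -0.471, -0.447]), 'torque': array([ 0.037, -0.004, -0.083]), 'opening': np.float64(0.086)}
scene press 0.88 [172. 237.] 2572 [0.509 0.204 0.077] [[0.439, 0.128, -0.007], [0.719, 0.474, 0.214]]
scene ram 0.87 [146. 235.] 779 [0.519 0.215 0.202] [[0.468, 0.166, -0.3], [0.916, 0.93, 0.246]]
scene wheel_hub 0.73 [142. 234.] 585 [0.527 0.219 0.204] [[0.465, 0.166, -0.35], [0.916, 0.981, 0.251]]
scene crank_grip 0.74 [274. 307.] 775 [ 0.485 -0.221  0.011] [[0.466, -0.345, 0.004], [0.502, -0.129, 0.018]]
scene crank_grip 0.43 [128. 242.] 72 [0.562 0.219 0.241] [[0.557, 0.213, 0.218], [0.571, 0.227, 0.259]]
scene buff_stick 0.64 [273. 305.] 775 [ 0.485 -0.216  0.011] [[0.465, -0.343, 0.004], [0.502, -0.
[... 781 characters left out ...]
 0.223 0.205] [[0.464, 0.169, -0.004], [0.646, 0.315, 0.252]]
top crank_grip 0.66 [200. 353.] 56 [ 0.566 -0.267  0.021] [[0.559, -0.278, 0.007], [0.581, -0.256, 0.036]]
top crank_grip 0.48 [139. 206.] 58 [0.559 0.221 0.25 ] [[0.554, 0.215, 0.223], [0.572, 0.231, 0.263]]
top buff_stick 0.64 [223. 329.] 700 [ 0.484 -0.208  0.013] [[0.463, -0.34, 0.003], [0.501, -0.122, 0.021]]
top stick_handle 0.75 [222. 331.] 658 [ 0.484 -0.201  0.013] [[0.464, -0.336, 0.003], [0.502, -0.121, 0.022]]
top emery_block 0.88 [178. 156.] 379 [0.487 0.391 0.02 ] [[0.459, 0.353, 0.004], [0.518, 0.429, 0.027]]
top compound_bar 0.45 [233. 280.] 193 [ 0.412 -0.051  0.03 ] [[0.385, -0.068, 0.01], [0.442, -0.032, 0.036]]
```

View pics/scene0.png

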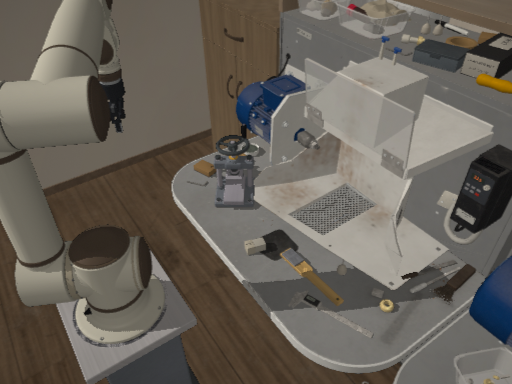

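View pics/top0.png

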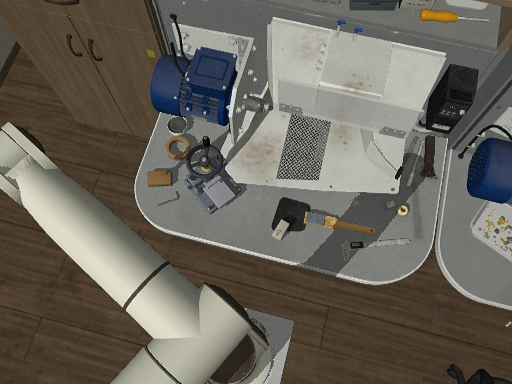

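```bash
python3 - <<'E'
from h import *
for c in ["top","scene"]:
    z=np.load(f"pics/{c}0.npz"); W=cloud(c,z["d"]); im=z["im"]
    P=W.reshape(-1,3); C=im.reshape(-1,3).astype(int)
    def sel(lo,hi): return ((P>lo)&(P<hi)).all(1)
    # stick
    m=sel([.42,-.38,.007],[.54,-.09,.04]); p=P[m]; 
    r=cv2.minAreaRect((p[:,:2]*1000).astype(np.float32)); print(c,"stick rect mm",r,m.sum())
    # slices along y: x range, z, color
    for y in np.arange(-.36,-.1,.02):
        k=m&(abs(P[:,1]-y)<.006)
        if k.sum()>2: print(round(y,2),k.sum(),np.round([P[k,0].min(),P[k,0].max(),np.median(P[k,2])],3),np.median(C[k],0))
    # wheel rim top
    m=sel([.42,.12,.19],[.6,.31,.222]); p=P[m]
    r=cv2.minEnclosingCircle((p[:,:2]*1000).astype(np.float32)); print("wheel circ",r,cv2.fitEllipse(cv2.convexHull((p[:,:2]*1000).astype(np.float32))),np.median(p[:,2]))
    m=sel([.42,.12,.228],[.6,.31,.30]); p=P[m]; print("grip",m.sum(),np.round([p.mean(0),p.min(0),p.max(0)],3))
    # crosshead
    m=sel([.4,.1,.145],[.65,.33,.175]);p=P[m]
    if m.sum()>4: print("xhead",cv2.minAreaRect((p[:,:2]*1000).astype(np.float32)),np.median(p[:,2]),m.sum())
    m=sel([.35,.05,.03],[.65,.35,.05]);p=P[m]; print("bed",cv2.minAreaRect((p[:,:2]*1000).astype(np.float32)),np.median(p[:,2]),m.sum())
E
```

```text
top stick rect mm ((478.6111145019531, -233.37789916992188), (118.48756408691406, 282.94696044921875), 0.7483022212982178) 810
-0.36 7 [0.445 0.539 0.01 ] [122. 120. 117.]
-0.34 29 [0.439 0.502 0.012] [101.  81.  48.]
-0.32 54 [0.421 0.516 0.012] [93. 80. 53.]
-0.3 50 [0.421 0.535 0.013] [77.5 77.  51. ]
-0.28 42 [0.42  0.519 0.012] [100.   83.5  52.5]
-0.26 35 [0.421 0.501 0.011] [107.  87.  53.]
-0.24 25 [0.447 0.496 0.013] [108.  87.  52.]
-0.22 35 [0.455 0.504 0.011] [110.  88.  53.]
-0.2 43 [0.451 0.505 0.013] [163. 134.  79.]
-0.18 42 [0.464 0.528 0.016] [101.  104.   99.5]
-0.16 47 [0.431 0.524 0.016] [ 98. 103. 104.]
-0.14 43 [0.462 0.503 0.016] [ 99. 104. 106.]
-0.12 42 [0.423 0.526 0.014] [124.5 111.   90. ]
wheel circ ((514.3327026367188, 218.85801696777344), 56.759456634521484) ((514.58544921875, 218.7560272216797), (110.64573669433594, 112.30120086669922), 115.18475341796875) 0.2064922207666377
grip 57 [[0.561 0.222 0.249]
 [0.553 0.214 0.228]
 [0.573 0.233 0.266]]
xhead ((549.1243896484375, 198.3115234375), (59.581336975097656, 210.67076110839844), 63.496883392333984) 0
[... 652 characters left out ...]
0.467 0.503 0.013] [101.   98.   79.5]
-0.16 45 [0.464 0.505 0.016] [ 99.  98. 100.]
-0.14 43 [0.462 0.503 0.015] [102. 102. 103.]
-0.12 22 [0.464 0.501 0.014] [119. 108.  94.]
wheel circ ((515.5100708007812, 216.612548828125), 57.94182586669922) ((515.448974609375, 216.3597869873047), (109.62590789794922, 114.33271789550781), 173.2237548828125) 0.20470676331824392
grip 56 [[0.563 0.22  0.246]
 [0.557 0.213 0.23 ]
 [0.574 0.233 0.26 ]]
xhead ((550.7012939453125, 194.99908447265625), (46.867156982421875, 205.96771240234375), 60.7181396484375) 0.1512901601380856 222
bed ((538.0711669921875, 181.75875854492188), (128.3614044189453, 224.9546356201172), 84.09410858154297) 0.037906943012826703 603
```

```bash
python3 - <<'E'
from h import *
from scipy.optimize import minimize
c0=np.array([.515,.2177])
for c in ["top","scene"]:
    z=np.load(f"pics/{c}0.npz"); W=cloud(c,z["d"]); P=W.reshape(-1,3); C=z["im"].reshape(-1,3)
    m=(abs(P[:,2]-.04)<.005)&(np.linalg.norm(P[:,:2]-c0,axis=1)<.115)&(P[:,0]<.52)
    mm=cv2.morphologyEx(m.reshape(384,512).astype(np.uint8),cv2.MORPH_OPEN,np.ones((3,3)))
    n,lab,st,_=cv2.connectedComponentsWithStats(mm); k=1+np.argmax(st[1:,4]); p=P[(lab==k).ravel()]
    r=cv2.minAreaRect((p[:,:2]*1000).astype(np.float32)); print(c,"bed",r,np.median(p[:,2]),len(p))
    for a in range(20,50,4): 
        d=(p[:,:2]-c0)@np.array([[np.cos(np.radians(a)),-np.sin(np.radians(a))],[np.sin(np.radians(a)),np.cos(np.radians(a))]]); q=np.percentile(d,[3,97],axis=0)*1000; print(a,np.round(q.ravel()))
    m=(P[:,2]>.1)&(P[:,2]<.165)&(np.linalg.norm(P[:,:2]-c0,axis=1)<.085); print("xh",cv2.minAreaRect((P[m][:,:2]*1000).astype(np.float32)),m.sum())
    # stick centroid per half & axis
    m=(P[:,2]>.006)&(P[:,2]<.03)&(P[:,0]>.462)&(P[:,0]<.51)&(P[:,1]>-.36)&(P[:,1]<-.09)
    p=P[m]; print("stick",cv2.minAreaRect((p[:,:2]*1000).astype(np.float32)), cv2.fitLine((p[:,:2]*1000).astype(np.float32),cv2.DIST_HUBER,0,.01,.01).ravel(), np.percentile(p[:,1],[0,.5,1,99,99.5,100]).round(3))
    h=p[(p[:,1]<-.22)&(p[:,2]>.008)]; print("handle",cv2.fitLine((h[:,:2]*1000).astype(np.float32),cv2.DIST_HUBER,0,.01,.01).ravel())
im=np.load("pics/top0.npz")["im"]; a=cv2.resize(im[120:220,160:260],(600,600),interpolation=cv2.INTER_CUBIC)
save("crop1.png",a); b=cv2.resize(im[180:260,260:390],(780,480),interpolation=cv2.INTER_CUBIC); save("crop2.png",b)
E
```

```text
top bed ((485.3462219238281, 176.23533630371094), (70.34725952148438, 52.68463897705078), 66.35799407958984) 0.03967813141520303 196
20 [-73. -61. -16.   6.]
24 [-76. -57. -18.   9.]
28 [-78. -53. -20.  11.]
32 [-80. -49. -21.  14.]
36 [-81. -45. -22.  16.]
40 [-83. -41. -23.  19.]
44 [-84. -36. -23.  21.]
48 [-84. -32. -23.  23.]
xh ((514.2805786132812, 219.247314453125), (51.521331787109375, 133.4432830810547), 56.46714401245117) 381
stick ((485.4976501464844, -226.14511108398438), (265.8922119140625, 47.09099197387695), 89.6639633178711) [ 3.3948410e-02 -9.9942356e-01  4.8492642e+02 -2.2761505e+02] [-0.359 -0.349 -0.347 -0.115 -0.109 -0.093]
handle [ 2.8625825e-02 -9.9959022e-01  4.8711432e+02 -2.8339178e+02]
scene bed ((490.1549377441406, 186.1800994873047), (113.49483489990234, 64.87635040283203), 58.686256408691406) 0.03816237374255366 306
20 [-84. -71.   1.  20.]
24 [-86. -67.   1.  20.]
28 [-87. -62.   1.  22.]
32 [-89. -57.   2.  22.]
36 [-90. -52.   2.  23.]
40 [-91. -48.   3.  24.]
44 [-92. -42.   4.  25.]
48 [-92. -37.   5.  27.]
xh ((514.2657470703125, 214.3390655517578), (51.099918365478516, 133.26527404785156), 54.1110954284668) 560
stick ((486.9987487792969, -234.3427276611328), (42.538185119628906, 235.24534606933594), 2.1258039474487305) [ 5.0739143e-02 -9.9871194e-01  4.8574915e+02 -2.3621428e+02] [-0.352 -0.351 -0.349 -0.121 -0.118 -0.117]
handle [ 3.9683603e-02 -9.9921232e-01  4.8869479e+02 -2.8854984e+02]
```

View pics/crop1.png

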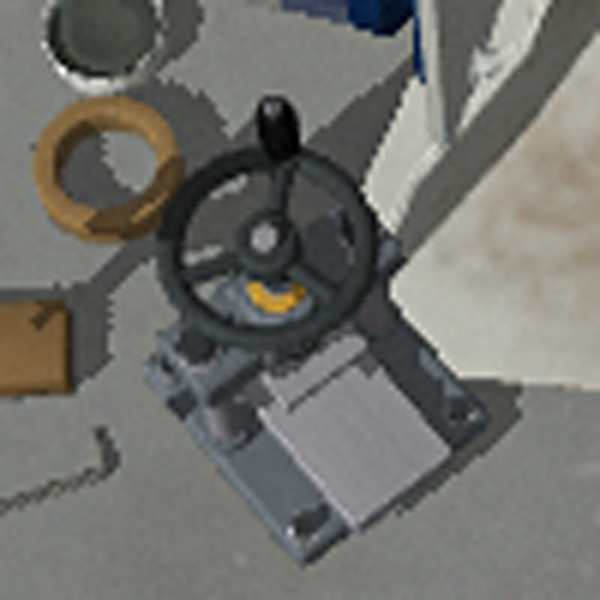

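View pics/crop2.png

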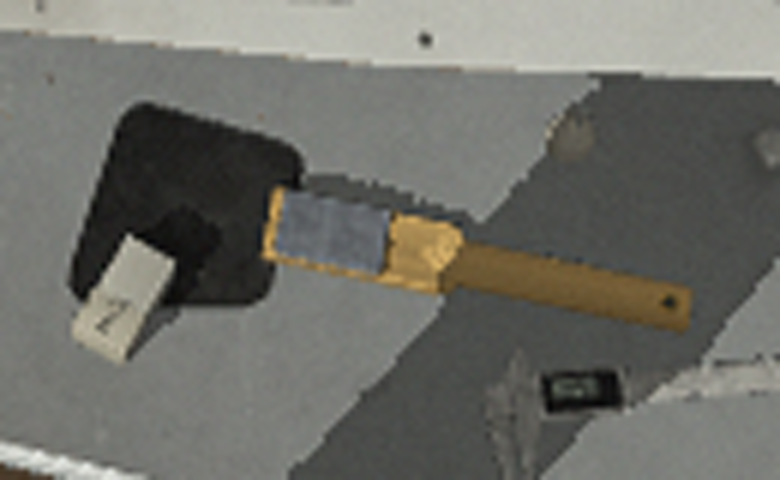

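```bash

python3 -m jog '[[0,0.5,-1.5,0,0,0,-0.6],[0,1,-3,0,0,0,-1.2],[0,1.5,-4.5,0,0,0,-1.8],[0,2,-6,0,0,0,-2.4],[0,2.4,-7.7,0,0,0,-3.07]]'
python3 -m jog '[[0,0.5,-1.5,0,0,0,-0.6],[0,1,-3,0,0,0,-1.2],[0,1.5,-4.5,0,0,0,-1.8],[0,2,-6,0,0,0,-2.4],[0,2.4,-7.7,0,0,0,-3.07]]'
python3 -m jog '[[0,0.5,-1.5,0,0,0,-0.6],[0,1,-3,0,0,0,-1.2],[0,1.5,-4.5,0,0,0,-1.8],[0,2,-6,0,0,0,-2.4],[0,2.4,-7.7,0,0,0,-3.07]]'
python3 -m jog '[[0,0.5,-1.5,0,0,0,-0.6],[0,1,-3,0,0,0,-1.2],[0,1.5,-4.5,0,0,0,-1.8],[0,2,-6,0,0,0,-2.4],[0,2.5,-7.7,0,0,0,-3.07]]'
cat > look.py <<'E'
from h import *
for c in ["top","scene"]:
    z=np.load(f"pics/{c}0.npz"); im=z["im"]; m=bot.camera_model(c)
    K=np.array([[m["fx"],0,m["cx"]],[0,m["fy"],m["cy"]],[0,0,1]]); Rm=cv2.Rodrigues(np.array(m["rvec"],float))[0]; t=np.array(m["tvec"],float).reshape(3)
    def rect(zh,x1,y1,w,h,s=.0005): # img row-> -x, col-> -y
        A=np.array([[0,-s,x1],[-s,0,y1],[0,0,zh],[0,0,1]])
        H=K@np.hstack([Rm,t[:,None]])@A
        return cv2.warpPerspective(im,H,(w,h),flags=cv2.INTER_CUBIC|cv2.WARP_INVERSE_MAP)
    g=rect(.04,.56,.29,400,300); save(c+"_bed.png",g)
    ls=cv2.createLineSegmentDetector().detect(cv2.cvtColor(g,cv2.COLOR_RGB2GRAY))[0][:,0]
    for l in ls:
        L=np.hypot(l[2]-l[0],l[3]-l[1])
        if L>40:
            p=np.array([[.56-l[1]*.0005,.29-l[0]*.0005],[.56-l[3]*.0005,.29-l[2]*.0005]]); a=np.degrees(np.arctan2(*(p[1]-p[0])[::-1]))%180
            n=np.array([-np.sin(np.radians(a)),np.cos(np.radians(a))]); print(c,"bedline",np.round(p*1000).tolist(),"ang",round(a,1),"offset from axis mm",round(1000*n@(p[0]-[.515,.2177]),1))
    P=cloud(c,z["d"]).reshape(-1,3); dd=np.linalg.norm(P[:,:2]-[.515,.2177],axis=1); k=(P[:,2]>.15)&(dd>.065)&(dd<.25)
    q=P[k]; ang=np.degrees(np.arctan2(q[:,1]-.2177,q[:,0]-.515))
    for a in range(-180,180,30):
        s=(ang>=a)&(ang<a+30)
        if s.sum()>3: print(c,"obst",a,round(np.percentile(dd[k][s],3),3),np.round(np.percentile(q[s,2],[50,98]),2))
E
python3 look.py; python3 -c "
import cv2,numpy as np
cv2.imwrite('pics/both.png',np.vstack([cv2.imread('pics/top_bed.png'),cv2.imread('pics/scene_bed.png')]))"
```

```text
time: 1.5
ee_pos: [0.3053, 0.2986, 0.2043]
tcp_rot: [-90.0, -0.0, 48.1]
wrist_force: [0.6, -0.3, 0.2]
opening: 0.0856
time: 2.0
ee_pos: [0.3653, 0.106, 0.2045]
tcp_rot: [-90.0, -0.0, 32.7]
wrist_force: [0.8, -0.0, -0.8]
opening: 0.0854
time: 2.5
ee_pos: [0.4254, -0.0867, 0.2045]
tcp_rot: [-90.0, -0.0, 17.4]
wrist_force: [1.7, 0.8, 0.1]
opening: 0.0852
time: 3.0
ee_pos: [0.4879, -0.2791, 0.2046]
tcp_rot: [-90.0, -0.0, 2.0]
wrist_force: [0.5, 0.2, 1.1]
opening: 0.0856
top bedline [[557.0, 171.0], [542.0, 147.0]] ang 58.0 offset from axis mm -60.4
top bedline [[529.0, 132.0], [536.0, 107.0]] ang 105.8 offset from axis mm 9.8
top bedline [[480.0, 232.0], [465.0, 212.0]] ang 54.6 offset from axis mm 37.3
top bedline [[488.0, 125.0], [525.0, 175.0]] ang 53.8 offset from axis mm -33.0
top bedline [[542.0, 290.0], [532.0, 269.0]] ang 63.3 offset from axis mm 8.2
top bedline [[431.0, 163.0], [484.0, 124.0]] ang 143.6 offset from axis mm 94.0
top bedline [[462.0, 208.0], [444.0, 183.0]] ang 55.0 offset from axis mm 38.0
top bedline [[531.0, 258.0], [535.0, 234.0]] ang 100.6 offset from axis mm -23.1
top bedline [[516.0, 91.0], [489.0, 106.0]] ang 151.9 offset from axis mm 111.1
top bedline [[450.0, 143.0], [433.0, 154.0]] ang 147.4 offset from axis mm 97.7
top bedline [[486.0, 263.0], [513.0, 244.0]] ang 144.3 offset from axis mm -19.8
top obst -60 0.229 [0.43 0.53]
top obst -30 0.132 [0.26 0.35]
top obst 0 0.158 [0.28 0.34]
top obst 30 0.183 [0.22 0.26]
scene bedline [[560.0, 161.0], [535.0, 122.0]] ang 56.3 offset from axis mm -69.1
scene bedline [[488.0, 119.0], [524.0, 173.0]] ang 55.8 offset from axis mm -32.8
scene obst -60 0.229 [0.46 0.53]
scene obst -30 0.134 [0.25 0.34]
scene obst 0 0.159 [0.26 0.33]
scene obst 30 0.185 [0.21 0.26]
```

View pics/both.png

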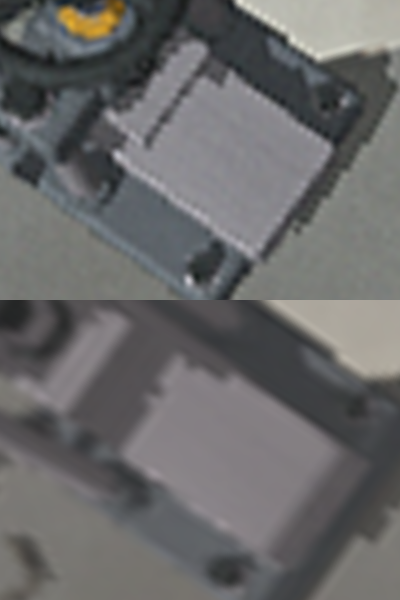

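```bash
python3 -m jog '[[0.4,0,0,-1.5,0,0,0],[0.4,0,0,-3,0,0,0],[0.4,0,0.04,-4,0,0,0],[0.4,0.03,0.07,-5,0,0,0],[0.4,0.03,0.07,-5,0,0,0]]'
python3 - <<'E'
from h import *
z=np.load("pics/scene0.npz");P=cloud("scene",z["d"]).reshape(-1,3)
k=(P[:,2]>.006)&(P[:,2]<.08)&(P[:,1]>-.36)&(P[:,1]<-.24)&((P[:,0]<.46)|(P[:,0]>.52))&(P[:,0]>.38)&(P[:,0]<.6)
print(np.round(P[k][::6],3).tolist())
s=bot.get_obs();im,d=bot.camera("wrist"); save("w1.png",im)
T=np.array(bot.camera_model("wrist")["tool_from_camera"]);m=bot.camera_model("wrist");print(np.round(T,3),m["fx"],m["cx"],m["cy"],s["opening"],s["ee_pos"])
E
```

```text
time: 3.5
ee_pos: [0.4866, -0.2749, 0.0759]
tcp_rot: [-89.8, 0.3, 2.1]
wrist_force: [-0.6, 0.7, -0.9]
opening: 0.0514
[[0.574, -0.267, 0.053], [0.574, -0.266, 0.03], [0.576, -0.269, 0.027], [0.571, -0.27, 0.027], [0.565, -0.268, 0.025], [0.583, -0.275, 0.019], [0.566, -0.275, 0.027], [0.562, -0.265, 0.015], [0.574, -0.277, 0.018], [0.561, -0.274, 0.02], [0.58, -0.28, 0.013], [0.566, -0.277, 0.015], [0.56, -0.272, 0.011], [0.573, -0.283, 0.012], [0.574, -0.283, 0.007], [0.434, -0.271, 0.008], [0.434, -0.279, 0.012], [0.429, -0.28, 0.012], [0.419, -0.275, 0.01], [0.43, -0.287, 0.015], [0.415, -0.276, 0.011], [0.427, -0.288, 0.014], [0.44, -0.297, 0.013], [0.414, -0.278, 0.009], [0.425, -0.29, 0.014], [0.438, -0.299, 0.014], [0.414, -0.281, 0.008], [0.424, -0.295, 0.015], [0.44, -0.301, 0.01], [0.406, -0.279, 0.007], [0.417, -0.29, 0.011], [0.429, -0.301, 0.014], [0.443, -0.31, 0.013], [0.403, -0.283, 0.01], [0.422, -0.298, 0.012], [0.433, -0.309, 0.016], [0.451, -0.314, 0.006], [0.415, -0.294, 0.008], [0.424, -0.307, 0.016], [0.438, -0.315, 0.014], [0.391, -0.284, 0.012], [0.42, -0.307, 0.015], [0.433, -0.317, 0.015], [0.45, -0.323, 0.008], [0.423, -0.312, 0.013], [0.438, -0.32, 0.01], [0.387, -0.285, 0.007], [0.431, -0.317, 0.008], [0.42, -0.312, 0.007], [0.434, -0.325, 0.01], [0.431, -0.325, 0.009], [0.426, -0.327, 0.006]]
[[ 1.     0.001  0.001 -0.001]
 [-0.001 -0.318  0.948 -0.169]
 [ 0.001 -0.948 -0.318  0.083]
 [ 0.     0.     0.     1.   ]] 297.3186396354542 255.4843750788686 187.6727325889272 0.0513636326775819 [ 0.48656868 -0.27485804  0.07587593]
```

View pics/w1.png

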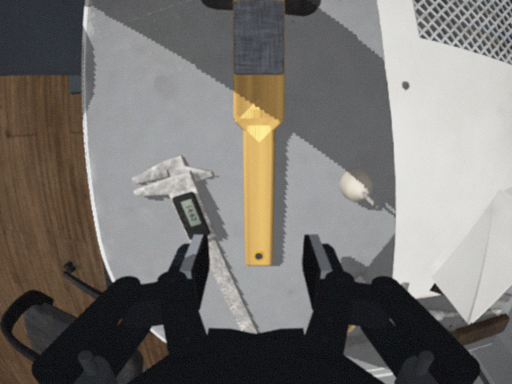

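```bash
python3 -m jog '[[0.42,0,0,-1,0,0,0],[0.42,0,0,-2,0,0,0],[0.42,0,0,-2.6,0,0,0],[0.42,0,0,-2.8,0,0,0],[0.42,0,0,-2.8,0,0,0]]'
python3 -m jog '[[0.42,0,0,-0.1,0,0,0],[0.42,0,0,-0.2,0,0,0],[0.42,0,0,-0.2,0,0,0]]'
```

```text
time: 4.05
ee_pos: [0.4885, -0.276, 0.0099]
tcp_rot: [-90.0, -0.0, 2.1]
wrist_force: [-0.3, 1.1, -0.8]
opening: 0.0498
time: 4.35
ee_pos: [0.4885, -0.276, 0.0047]
tcp_rot: [-90.0, -0.0, 2.1]
wrist_force: [-0.9, 0.1, -0.1]
opening: 0.0497
```

```bash
python3 -m jog '[[0.42,0,0,-0.1,0,0,0],[1,0,0,-0.1,0,0,0],[1,0,0,-0.1,0,0,0],[1,0,0,-0.1,0,0,0],[1,0,0,-0.1,0,0,0]]' 100
python3 -m jog '[[1,0,0,0,0,0,0],[1,0,0,0.5,0,0,0],[1,0,0,1.5,0,0,0],[1,0,0,2.5,0,0,0],[1,0,0,3.5,0,0,0]]'
```

```text
time: 4.85
ee_pos: [0.4883, -0.2759, 0.002]
tcp_rot: [-90.0, -0.0, 2.1]
wrist_force: [-0.9, 0.5, 0.4]
opening: 0.0002
time: 5.35
ee_pos: [0.4883, -0.2759, 0.0914]
tcp_rot: [-90.0, -0.0, 2.1]
wrist_force: [-0.2, 0.2, -0.5]
opening: 0.0001
```

```bash
python3 - <<'E'
from h import *
im,d=bot.camera("wrist"); save("w2.png",im); im2,d2=bot.camera("scene"); save("s2.png",im2)
W=cloud("scene",d2); P=W.reshape(-1,3)
r=bot.regions_of("scene","buff_stick")
for q in r[:2]: p=W[q["pixels"]&(d2>0)]; print(q["conf"],np.round(np.percentile(p,[2,50,98],axis=0),3).tolist())
cv2.imwrite("pics/c3.png",np.hstack([im,cv2.resize(im2[200:360,200:413],(512,384))])[...,::-1])
E
python3 -c "
import cv2;i=cv2.imread('pics/c3.png');cv2.imwrite('pics/c3.png',cv2.resize(i,(800,300)))"
```

```text
0.67 [[0.465, -0.346, 0.004], [0.485, -0.216, 0.011], [0.502, -0.126, 0.019]]
```

View pics/c3.png

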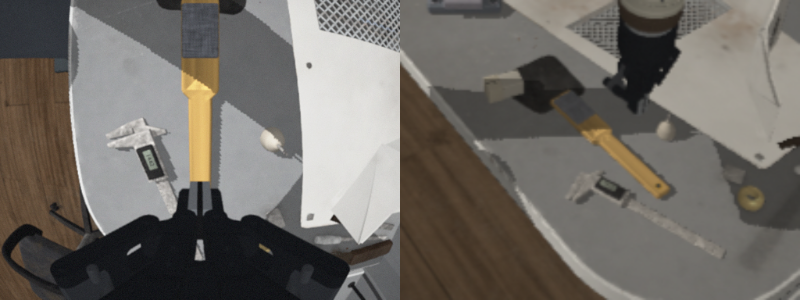

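```bash
cat > tip.py <<'E'
from h import *
def wcloud():
    s=bot.get_obs(); im,d=bot.camera("wrist"); m=bot.camera_model("wrist"); T=np.array(m["tool_from_camera"])
    v,u=np.mgrid[:384,:512]; a=(u-m["cx"])/m["fx"]; b=(v-m["cy"])/m["fy"]; r=np.hypot(a,b)+1e-9
    t=np.tan(r); P=np.stack([a/r*t*d,b/r*t*d,d],-1); tool=P@T[:3,:3].T+T[:3,3]; tool[d<=0]=np.nan
    Rw=R.from_euler("xyz",s["tcp_rot"],degrees=True).as_matrix()
    return im,d,tool,tool@Rw.T+s["ee_pos"],s
E
python3 - <<'E'
from tip import *
im,d,t,w,s=wcloud(); print(s["opening"])
for r in range(190,330,8): print(r,[np.round(t[r,c]*1000).tolist() for c in (250,256,262)],np.round(w[r,256],3), im[r,256])
E
```

```text
2.7465475878609975e-05
190 [[-5.0, 81.0, -3.0], [-0.0, 80.0, -3.0], [5.0, 81.0, -3.0]] [ 0.49  -0.279  0.012] [229 193 114]
198 [[-5.0, 80.0, -10.0], [-0.0, 80.0, -10.0], [5.0, 80.0, -10.0]] [ 0.49  -0.287  0.012] [232 195 118]
206 [[-6.0, 80.0, -18.0], [-0.0, 81.0, -18.0], [5.0, 80.0, -18.0]] [ 0.49  -0.295  0.011] [230 194 117]
214 [[-6.0, 80.0, -25.0], [-0.0, 79.0, -25.0], [5.0, 81.0, -26.0]] [ 0.491 -0.302  0.013] [230 193 112]
222 [[-6.0, 80.0, -34.0], [-0.0, 81.0, -34.0], [6.0, 81.0, -34.0]] [ 0.491 -0.311  0.011] [230 193 114]
230 [[-6.0, 80.0, -42.0], [-0.0, 80.0, -42.0], [6.0, 81.0, -43.0]] [ 0.491 -0.319  0.012] [230 188 114]
238 [[-3.0, -38.0, 13.0], [-0.0, -37.0, 12.0], [3.0, -38.0, 13.0]] [ 0.488 -0.264  0.129] [23 24 22]
246 [[-3.0, -47.0, 13.0], [-0.0, -46.0, 13.0], [2.0, -45.0, 12.0]] [ 0.488 -0.264  0.138] [19 18 21]
254 [[-3.0, -52.0, 12.0], [-0.0, -53.0, 12.0], [2.0, -53.0, 12.0]] [ 0.488 -0.264  0.145] [24 25 24]
262 [[-3.0, -59.0, 12.0], [-0.0, -59.0, 12.0], [2.0, -59.0, 12.0]] [ 0.488 -0.265  0.151] [23 25 23]
270 [[-3.0, -63.0, 10.0], [-0.0, -65.0, 12.0], [2.0, -64.0, 11.0]] [ 0.488 -0.265  0.157] [23 24 28]
278 [[-3.0, -73.0, 13.0], [-0.0, -64.0, 7.0], [2.0, -74.0, 14.0]] [ 0.488 -0.269  0.156] [25 29 29]
286 [[-3.0, -72.0, 9.0], [-0.0, -64.0, 2.0], [2.0, -76.0, 12.0]] [ 0.489 -0.274  0.156] [28 24 28]
294 [[-3.0, -73.0, 6.0], [-0.0, -64.0, -2.0], [2.0, -74.0, 6.0]] [ 0.489 -0.279  0.156] [22 17 21]
302 [[-3.0, -73.0, 1.0], [-0.0, -64.0, -7.0], [2.0, -74.0, 2.0]] [ 0.489 -0.283  0.156] [20 23 24]
310 [[-3.0, -74.0, -3.0], [0.0, 93.0, -153.0], [2.0, -75.0, -2.0]] [ 0.496 -0.43  -0.   ] [163 166 166]
318 [[-3.0, -73.0, -8.0], [0.0, 94.0, -168.0], [2.0, -75.0, -6.0]] [ 0.496 -0.444 -0.001] [155 156 159]
326 [[-7.0, 89.0, -177.0], [0.0, 91.0, -178.0], [2.0, -80.0, -6.0]] [ 0.497 -0.455  0.002] [149 146 144]
```

```bash
cat > chk.py <<'E'
import sys,numpy as np
from workcell import bot
f=np.array(bot.get_obs()["wrist_force"]); lim=float(sys.argv[1])
sys.exit(1 if abs(f[2])>lim else 0)
E
python3 -m jog '[[1,0,0,-1,0,0,0],[1,0,0,-2,0,0,0],[1,0,0,-3,0,0,0],[1,0,0,-3.5,0,0,0],[1,0,0,-3.5,0,0,0]]'
C="python3 chk.py 3.5"
$C && python3 -m jog '[[1,0,0,-0.08,0,0,0],[1,0,0,-0.08,0,0,0]]' &&
$C && python3 -m jog '[[1,0,0,-0.08,0,0,0],[1,0,0,-0.08,0,0,0]]' &&
$C && python3 -m jog '[[1,0,0,-0.08,0,0,0],[1,0,0,-0.08,0,0,0]]' &&
$C && python3 -m jog '[[1,0,0,-0.08,0,0,0],[1,0,0,-0.08,0,0,0]]' &&
$C && python3 -m jog '[[1,0,0,-0.08,0,0,0],[1,0,0,-0.08,0,0,0]]' &&
$C && python3 -m jog '[[1,0,0,-0.08,0,0,0],[1,0,0,-0.08,0,0,0]]' | grep -v rot; python3 -c "
from workcell import bot;s=bot.get_obs();print(s['time'],s['ee_pos'],s['wrist_force'])"
```

```text
time: 6.05
ee_pos: [0.4868, -0.275, -0.0004]
tcp_rot: [-89.9, 0.2, 2.1]
wrist_force: [-0.1, 0.4, 0.0]
opening: 0.0001
time: 6.25
ee_pos: [0.4889, -0.2762, 0.0009]
tcp_rot: [-90.0, -0.1, 2.1]
wrist_force: [-0.4, -0.2, 0.6]
opening: -0.0002
time: 6.45
ee_pos: [0.4886, -0.276, -0.0016]
tcp_rot: [-90.0, -0.0, 2.1]
wrist_force: [0.6, -0.4, -0.3]
opening: -0.0
time: 6.65
ee_pos: [0.4882, -0.2758, -0.0042]
tcp_rot: [-90.0, 0.0, 2.1]
wrist_force: [-0.4, 1.7, -0.4]
opening: -0.0001
time: 6.85
ee_pos: [0.4882, -0.2758, -0.0064]
tcp_rot: [-90.0, 0.0, 2.1]
wrist_force: [0.6, 0.4, 0.3]
opening: -0.0
time: 7.05
ee_pos: [0.4882, -0.2758, -0.0085]
tcp_rot: [-90.0, 0.0, 2.1]
wrist_force: [-0.5, -0.6, -0.1]
opening: -0.0001
time: 7.25
ee_pos: [0.4882, -0.2758, -0.0104]
wrist_force: [-0.4, -0.1, -0.3]
opening: -0.0
7.25 [ 0.48815998 -0.27575305 -0.01043412] [-0.37160099 -0.11070693 -0.27047619]
```

```bash
python3 - <<'E'
from tip import *
im,d,t,w,s=wcloud()
for r in range(222,250,2): print(r,np.round(t[r,256]*1000).tolist(),np.round(t[r,250]*1000).tolist(),np.round(w[r,256],3))
E
C="python3 chk.py 3.5"
$C && python3 -m jog '[[1,0,0,-0.1,0,0,0],[1,0,0,-0.1,0,0,0]]' &&
$C && python3 -m jog '[[1,0,0,-0.08,0,0,0],[1,0,0,-0.08,0,0,0]]' &&
$C && python3 -m jog '[[1,0,0,-0.08,0,0,0],[1,0,0,-0.08,0,0,0]]' &&
$C && python3 -m jog '[[1,0,0,-0.08,0,0,0],[1,0,0,-0.08,0,0,0]]' &&
$C && python3 -m jog '[[1,0,0,-0.08,0,0,0],[1,0,0,-0.08,0,0,0]]' | grep -v rot; python3 -c "
from workcell import bot;s=bot.get_obs();print(s['time'],s['ee_pos'],s['wrist_force'])"
```

```text
222 [-0.0, -22.0, 14.0] [-4.0, -22.0, 14.0] [ 0.487 -0.262  0.011]
224 [-0.0, -23.0, 13.0] [-4.0, -22.0, 13.0] [ 0.487 -0.262  0.013]
226 [-0.0, -23.0, 12.0] [-4.0, -22.0, 12.0] [ 0.487 -0.263  0.013]
228 [-0.0, -22.0, 11.0] [-4.0, -22.0, 10.0] [ 0.487 -0.265  0.012]
230 [-0.0, -23.0, 10.0] [-4.0, -22.0, 9.0] [ 0.487 -0.266  0.012]
232 [-0.0, -31.0, 12.0] [-4.0, -29.0, 12.0] [ 0.487 -0.263  0.02 ]
234 [-0.0, -32.0, 12.0] [-3.0, -32.0, 12.0] [ 0.487 -0.264  0.022]
236 [-0.0, -34.0, 12.0] [-3.0, -35.0, 13.0] [ 0.487 -0.264  0.023]
238 [-0.0, -37.0, 12.0] [-3.0, -37.0, 12.0] [ 0.487 -0.263  0.027]
240 [-0.0, -39.0, 12.0] [-3.0, -39.0, 12.0] [ 0.487 -0.264  0.028]
242 [-0.0, -41.0, 12.0] [-3.0, -41.0, 12.0] [ 0.487 -0.263  0.031]
244 [-0.0, -44.0, 13.0] [-3.0, -43.0, 12.0] [ 0.487 -0.263  0.033]
246 [-0.0, -45.0, 12.0] [-3.0, -46.0, 13.0] [ 0.487 -0.264  0.034]
248 [-0.0, -48.0, 13.0] [-3.0, -48.0, 13.0] [ 0.487 -0.263  0.037]
time: 7.5
ee_pos: [0.4882, -0.2758, -0.013]
tcp_rot: [-90.0, 0.0, 2.1]
wrist_force: [-0.0, -0.3, -0.8]
opening: -0.0
time: 7.7
ee_pos: [0.4884, -0.2759, -0.0145]
tcp_rot: [-90.0, -0.0, 2.1]
wrist_force: [0.2, 0.2, 0.6]
opening: 0.0002
time: 7.9
ee_pos: [0.4886, -0.276, -0.0147]
tcp_rot: [-90.0, -0.1, 2.1]
wrist_force: [-6.6, 3.3, 17.8]
opening: 0.0005
7.9 [ 0.48857649 -0.2759817  -0.01465132] [-6.58816454  3.26662263 17.80982941]
```

```bash
python3 -m jog '[[1,0,0,0.4,0,0,0],[0.4,0,0,0.8,0,0,0],[0.4,0,0,0.8,0,0,0],[0.4,0,0,0.8,0,0,0],[0.4,0,0,0.8,0,0,0]]'
python3 -m jog '[[0.4,0,0,-0.4,0,0,0],[0.4,0,0,-0.8,0,0,0],[0.4,0,0,-1,0,0,0],[0.4,0,0,-1,0,0,0],[0.4,0,0,-1,0,0,0]]'
```

```text
time: 8.4
ee_pos: [0.4881, -0.2758, 0.0029]
tcp_rot: [-90.0, 0.0, 2.1]
wrist_force: [0.5, -0.1, 0.3]
opening: 0.0512
time: 8.9
ee_pos: [0.4882, -0.2758, -0.0219]
tcp_rot: [-90.0, 0.0, 2.1]
wrist_force: [0.0, -0.0, 0.5]
opening: 0.0515
```

Descend 4 mm more and close.

```bash
python3 -m jog '[[0.4,0,0,-0.16,0,0,0],[0.4,0,0,-0.16,0,0,0]]'
python3 -m jog '[[1,0,0,0,0,0,0],[1,0,0,0,0,0,0],[1,0,0,0,0,0,0],[1,0,0,0,0,0,0],[1,0,0,0,0,0,0]]' 100
```

```text
time: 9.1
ee_pos: [0.4883, -0.2758, -0.0259]
tcp_rot: [-90.0, 0.0, 2.1]
wrist_force: [-0.2, -0.5, -0.1]
opening: 0.0512
time: 9.6
ee_pos: [0.4886, -0.276, -0.025]
tcp_rot: [-90.0, -0.0, 2.1]
wrist_force: [-1.9, 0.6, 5.6]
opening: 0.0231
```

```bash
python3 -m jog '[[1,0,0,0.3,0,0,0],[1,0,0,1,0,0,0],[1,0,0,2,0,0,0],[1,0,0,3,0,0,0],[1,0,0,4,0,0,0]]' 110
python3 -m jog '[[1,-0.3,0.8,0,0,0,0],[1,-0.9,2.4,0,0,0,-0.6],[1,-1.5,4,0,0,0,-1.4],[1,-2.1,5.6,0,0,0,-2.4],[1,-2.7,7.2,0,0,0,-3.4]]'
python3 -m jog '[[1,-0.6,1.6,0,0,0,-1],[1,-1.1,3,0,0,0,-2],[1,-1.5,4,0,0,0,-3],[1,-1.7,4.86,0,0,0,-4.02],[1,-1.7,4.86,0,0,0,-4.02]]'
python3 -m jog '[[1,0,0,0,0,0,0],[1,0,0,0,0,0,0]]'
python3 - <<'E'
from tip import *
im,d,t,w,s=wcloud(); save("w4.png",im); np.savez("pics/w4.npz",im=im,d=d,t=t,w=w)
print(s["ee_pos"],s["tcp_rot"],s["opening"])
for l in ["buff_stick","press","wheel_hub"]:
    for r in bot.regions_of("wrist",l)[:1]:
        p=w[r["pixels"]]; p=p[np.isfinite(p).all(1)]; print(l,r["conf"],r["point"],np.round(np.percentile(p,[2,50,98],axis=0),3).tolist())
E
```

```text
time: 10.1
ee_pos: [0.488, -0.2758, 0.0753]
tcp_rot: [-90.0, 0.0, 2.1]
wrist_force: [0.9, 0.2, -2.4]
opening: 0.0231
time: 10.6
ee_pos: [0.4198, -0.0946, 0.0744]
tcp_rot: [-90.0, 0.0, -15.1]
wrist_force: [0.2, 0.9, -2.5]
opening: 0.023
time: 11.1
ee_pos: [0.3776, 0.0274, 0.0747]
tcp_rot: [-90.0, 0.0, -35.0]
wrist_force: [0.2, -0.4, -1.4]
opening: 0.0228
time: 11.3
ee_pos: [0.3784, 0.0252, 0.0744]
tcp_rot: [-90.0, -0.0, -34.9]
wrist_force: [0.6, 0.1, -1.2]
opening: 0.0226
[0.37841336 0.02515596 0.07442872] [-9.00128625e+01 -2.66279898e-03 -3.49142312e+01] 0.022633557308705282
buff_stick 0.64 [122.6, 254.4] [[0.35, -0.012, 0.109], [0.415, 0.082, 0.111], [0.455, 0.129, 0.116]]
press 0.69 [2.7, 302.7] [[0.414, 0.117, -0.0], [0.489, 0.129, 0.016], [0.519, 0.192, 0.04]]
```

View pics/w4.png

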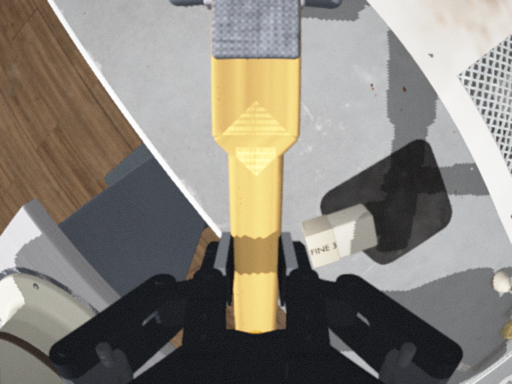

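```bash
python3 - <<'E'
import numpy as np
z=np.load("pics/w4.npz");t=z["t"]*1000;w=z["w"]*1000;im=z["im"]
for zz in range(-40,150,10):
    m=(abs(t[...,2]-zz)<3)&(abs(t[...,1]+38)<14)&(abs(t[...,0])<30)&(im.max(2)>60)
    if m.sum()>5: print(zz,m.sum(),np.round([t[m][:,0].min(),t[m][:,0].max(),np.median(t[m][:,1])],1), np.median(im[m],0))
m=(t[...,2]>50)&(t[...,2]<70)&(abs(t[...,1]+38)<14)&(abs(t[...,0])<30)&(im.max(2)>60)
for zz in range(50,75,2):
    k=m&(abs(t[...,2]-zz)<1); print(zz,np.round([t[k][:,0].min(),t[k][:,0].max()],1) if k.any() else 0)
E
```

```text
-40 320 [-14.2  11.7 -36.5] [242. 214. 132.]
-30 356 [-14.5  11.7 -36.5] [243. 216. 132.]
-20 366 [-14.   11.5 -36.5] [243. 216. 134.]
-10 410 [-12.7  10.1 -36.6] [191. 155.  93.]
0 436 [-12.9  10.3 -36.6] [175. 142.  84.]
10 1020 [-26.6  23.9 -36.8] [125.  121.   95.5]
20 570 [-14.3  11.6 -36.4] [244. 218. 135.]
30 608 [-14.4  11.8 -36.4] [244. 218. 135.]
40 652 [-14.2  11.4 -36.4] [244. 219. 135.]
50 697 [-14.4  11.7 -36.3] [251. 232. 150.]
60 1026 [-20.6  17.9 -36.5] [243. 216. 134.]
70 1182 [-21.1  18.8 -36.5] [242. 214. 132.]
80 1161 [-21.   18.6 -36.5] [237. 204. 125.]
90 1197 [-21.4  18.5 -36.4] [236. 203. 124.]
100 1326 [-21.4  18.7 -40.9] [155. 159. 167.]
110 1182 [-21.3  19.  -41.1] [153. 158. 168.]
120 1132 [-21.4  18.9 -41.1] [149. 153. 163.]
50 [-14.3  11.6]
52 [-14.3  11.6]
54 [-14.5  11.8]
56 [-16.6  14. ]
58 [-18.6  15.9]
60 [-20.   17.2]
62 [-20.6  17.9]
64 [-20.7  18.5]
66 [-21.3  18.5]
68 [-21.1  18.3]
70 [-21.   18.2]
72 0
74 0
```

```bash
python3 -m jog '[[1,0,0,-0.8,0,0,0],[1,0,0,-1.6,0,0,0],[1,0,0,-2.14,0,0,0],[1,0,0,-2.14,0,0,0],[1,0,0,-2.14,0,0,0]]'
python3 -m jog '[[1,0.35,0.5,0,0,0,0],[1,0.7,1,0,0,0,0],[1,1.03,1.5,0,0,0,0],[1,1.38,1.97,0,0,0,0],[1,1.38,1.97,0,0,0,0]]'
cat > bed.py <<'E'
from tip import *
im,d,t,w,s=wcloud(); save("w5.png",im); np.savez("pics/w5.npz",im=im,d=d,t=t,w=w)
print(s["ee_pos"],s["tcp_rot"],s["opening"],s["wrist_force"])
T=t*1000; W=w*1000
for zz in range(30,140,6):
    m=(abs(T[...,2]-zz)<2.5)&(abs(W[...,2]-40)<4)&(abs(T[...,0])<45)
    k=(abs(T[...,2]-zz)<2.5)&(W[...,2]>50)&(W[...,2]<68)&(abs(T[...,0])<30)
    if m.sum()>5: print(zz,m.sum(),"bed x",np.round([T[m][:,0].min(),T[m][:,0].max(),np.median(W[m][:,2])],1),"stick",np.round([T[k][:,0].min(),T[k][:,0].max()],1) if k.any() else "")
E
python3 bed.py
```

```text
time: 12.0
ee_pos: [0.3784, 0.0255, 0.0213]
tcp_rot: [-90.0, 0.0, -35.0]
wrist_force: [0.4, -0.1, -0.9]
opening: 0.0228
time: 12.5
ee_pos: [0.4139, 0.0764, 0.021]
tcp_rot: [-90.0, -0.0, -34.9]
wrist_force: [-0.9, 1.0, -1.5]
opening: 0.0229
[0.4138741  0.07636158 0.02098868] [-8.99796149e+01 -4.51364009e-03 -3.48562952e+01] 0.022855753509865337 [-0.89415224  0.97685763 -1.50338687]
84 323 bed x [-36.8  32.7  39. ] stick [-21.4  18.5]
90 456 bed x [-36.9  32.8  39.4] stick [-21.4  18.5]
96 453 bed x [-36.7  33.1  39.3] stick [-21.2  18.7]
102 456 bed x [-37.1  33.1  39.4] stick [-21.3  18.6]
108 439 bed x [-36.3  33.5  39.3] stick [-21.2  18.7]
114 444 bed x [-36.4  33.6  39.3] stick [-21.3  18.8]
120 437 bed x [-36.3  33.7  39.3] stick [-21.4  18.8]
126 426 bed x [-35.8  33.8  39.4] stick [-21.5  18.5]
132 192 bed x [-36.2  33.7  39.3] stick
```

View pics/w5.png

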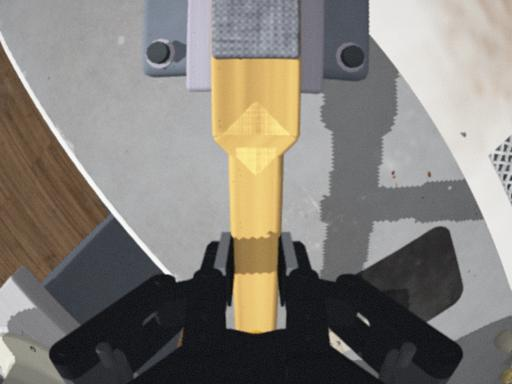

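```bash
python3 -m jog '[[1,-0.08,0.058,0,0,0,-0.24],[1,0.16,0.38,0,0,0,-0.24],[1,0.5,0.86,0,0,0,-0.24],[1,0.51,0.866,0,0,0,-0.24],[1,0.51,0.866,0,0,0,-0.24]]'
python3 bed.py
```

```text
time: 13.05
ee_pos: [0.4257, 0.0969, 0.0208]
tcp_rot: [-90.0, 0.0, -36.1]
wrist_force: [0.6, 0.3, -2.8]
opening: 0.0224
[0.42565973 0.09690233 0.02075753] [-9.00228092e+01  1.65275507e-02 -3.61114160e+01] 0.02240445530988622 [ 0.64765385  0.29206261 -2.77363741]
60 235 bed x [-36.1  33.4  39. ] stick [-20.3  18.1]
66 457 bed x [-36.7  33.7  39.3] stick [-21.4  18.6]
72 433 bed x [-36.3  33.3  39.4] stick [-21.6  18.9]
78 466 bed x [-36.8  33.6  39.4] stick [-21.4  18.5]
84 452 bed x [-36.3  33.1  39.4] stick [-21.4  18.7]
90 458 bed x [-36.3  33.7  39.3] stick [-21.2  18.4]
96 459 bed x [-36.3  33.7  39.4] stick [-21.3  18.7]
102 454 bed x [-36.1  33.6  39.3] stick [-21.3  18.8]
108 449 bed x [-36.2  33.4  39.3] stick [-21.3  18.8]
114 436 bed x [-36.3  33.5  39.3] stick [-21.2  18.8]
120 433 bed x [-36.5  33.3  39.4] stick [-21.5  18.9]
126 423 bed x [-36.5  33.7  39.5] stick [-21.5  18.3]
132 175 bed x [-36.5  33.   39.3] stick
```

```bash
cat > chx.py <<'E'
import sys,numpy as np
from workcell import bot
f=np.array(bot.get_obs()["wrist_force"]); v=f[0]*.589+f[1]*.808; print("along",round(v,1)); sys.exit(1 if v<-4 else 0)
E
python3 -m jog '[[1,0.25,0.343,0,0,0,0],[1,0.5,0.686,0,0,0,0],[1,0.542,0.743,0,0,0,0],[1,0.542,0.743,0,0,0,0]]' | sed -n 2,4p
C="python3 chx.py"
$C && python3 -m jog '[[1,0.03,0.042,0,0,0,0],[1,0.03,0.042,0,0,0,0]]' | sed -n 2p
$C && python3 -m jog '[[1,0.03,0.042,0,0,0,0],[1,0.03,0.042,0,0,0,0]]' | sed -n 2p
$C && python3 -m jog '[[1,0.03,0.042,0,0,0,0],[1,0.03,0.042,0,0,0,0]]' | sed -n 2p
$C && python3 -m jog '[[1,0.03,0.042,0,0,0,0],[1,0.03,0.042,0,0,0,0]]' | sed -n 2p
$C && python3 -m jog '[[1,0.03,0.042,0,0,0,0],[1,0.03,0.042,0,0,0,0]]' | sed -n 2p
$C && python3 -m jog '[[1,0.03,0.042,0,0,0,0],[1,0.03,0.042,0,0,0,0]]' | sed -n 2p
$C; python3 bed.py | head -4
```

```text
ee_pos: [0.4392, 0.1155, 0.0207]
tcp_rot: [-90.0, 0.0, -36.1]
wrist_force: [0.1, -0.2, -1.6]
along -0.1
ee_pos: [0.4398, 0.1161, 0.0208]
along -0.2
ee_pos: [0.4407, 0.1172, 0.021]
along 0.2
ee_pos: [0.4414, 0.1183, 0.0209]
along -0.3
ee_pos: [0.4421, 0.1193, 0.0209]
along -0.6
ee_pos: [0.442, 0.1194, 0.0204]
along -6.0
along -6.0
[0.44196722 0.11941009 0.0204331 ] [-9.01701549e+01  1.16577606e-02 -3.61890687e+01] 0.02267479928050399 [-3.14424187 -5.13078752 -1.55930307]
30 50 bed x [-34.1  31.3  38.7] stick [-14.3  11.7]
36 662 bed x [-36.5  33.8  39.3] stick [-14.3  11.6]
42 684 bed x [-36.1  33.8  39.4] stick [-14.1  11.3]
```

```bash

python3 -m jog '[[1,0,0,-0.1,0,0,0],[1,0,0,-0.1,0,0,0]]' | sed -n '2p;4p'
python3 chk.py 5 && python3 -m jog '[[1,0,0,-0.04,0,0,0],[1,0,0,-0.04,0,0,0]]' | sed -n '2p;4p'
python3 chk.py 5 && python3 -m jog '[[1,0,0,-0.04,0,0,0],[1,0,0,-0.04,0,0,0]]' | sed -n '2p;4p'
python3 chk.py 5 && python3 -m jog '[[1,0,0,-0.03,0,0,0],[1,0,0,-0.03,0,0,0]]' | sed -n '2p;4p'
python3 bed.py | head -1
```

```text
ee_pos: [0.4419, 0.1194, 0.0179]
wrist_force: [-3.8, -6.8, 0.5]
ee_pos: [0.442, 0.1194, 0.0171]
wrist_force: [-4.5, -7.5, 1.1]
ee_pos: [0.442, 0.1194, 0.0161]
wrist_force: [-5.1, -8.6, 1.2]
ee_pos: [0.442, 0.1194, 0.0155]
wrist_force: [-5.2, -8.0, 1.6]
[0.44199525 0.11937806 0.01545248] [-9.01479672e+01  9.45645191e-03 -3.61947706e+01] 0.022998833739771404 [-5.19259722 -8.02680552  1.55980669]
```

```bash

python3 -m jog '[[1,0,0,-0.03,0,0,0],[1,0,0,-0.03,0,0,0]]' | sed -n '2p;4p'
python3 chk.py 5 && python3 -m jog '[[1,0,0,-0.03,0,0,0],[1,0,0,-0.03,0,0,0]]' | sed -n '2p;4p'
python3 chk.py 5 && python3 -m jog '[[1,0,0,-0.03,0,0,0],[1,0,0,-0.03,0,0,0]]' | sed -n '2p;4p'
python3 chk.py 5 && python3 -m jog '[[1,0,0,-0.03,0,0,0],[1,0,0,-0.03,0,0,0]]' | sed -n '2p;4p'
python3 bed.py >o; head -1 o; python3 - <<'E'
import numpy as np
z=np.load("pics/w5.npz");T=z["t"]*1000;W=z["w"]*1000
for zz in (-40,-30,25,40,50,70,80): 
    k=(abs(T[...,2]-zz)<3)&(abs(T[...,0]+1.3)<9)&(W[...,2]>30); print(zz,np.median(W[k][:,2]).round(1))
E
```

```text
ee_pos: [0.442, 0.1193, 0.0147]
wrist_force: [-5.8, -8.0, 2.5]
ee_pos: [0.4421, 0.1194, 0.0141]
wrist_force: [-4.7, -8.3, 3.5]
ee_pos: [0.4421, 0.1193, 0.0135]
wrist_force: [-6.0, -8.1, 3.7]
ee_pos: [0.4421, 0.1193, 0.0133]
wrist_force: [-8.1, -8.5, 9.2]
[0.44212112 0.11933282 0.01333291] [-9.01258220e+01 -1.63377751e-02 -3.61990547e+01] 0.022811825828746347 [-8.12299882 -8.47269507  9.17994631]
-40 48.2
-30 48.7
25 51.0
40 51.6
50 52.1
70 53.0
80 53.4
```

```bash

python3 -m jog '[[1,-0.024,-0.032,0.03,0,0,0],[1,-0.024,-0.032,0.06,0,0,0],[1,-0.024,-0.032,0.06,0,0,0]]' | sed -n '2p;4p'
cat > lvl.py <<'E'
import numpy as np
z=np.load("pics/w5.npz");T=z["t"]*1000;W=z["w"]*1000
print([(zz,float(np.median(W[(abs(T[...,2]-zz)<3)&(abs(T[...,0]+1.3)<9)&(W[...,2]>30)][:,2]).round(1))) for zz in (-40,-30,25,40,50,70,80)])
E
python3 bed.py >o; head -1 o; python3 lvl.py
```

```text
ee_pos: [0.4422, 0.1193, 0.0143]
wrist_force: [-3.1, -5.7, 4.3]
[0.44218633 0.11931166 0.01430203] [-9.00298015e+01 -1.76736739e-02 -3.61693975e+01] 0.022685652962429474 [-3.10948435 -5.66123124  4.25211784]
[(-40, 50.3), (-30, 50.5), (25, 51.3), (40, 51.5), (50, 51.6), (70, 52.0), (80, 52.1)]
```

```bash

python3 -m jog '[[1,-0.01,-0.014,0.03,0,0,0],[1,-0.01,-0.014,0.03,0,0,0]]' | sed -n '2p;4p'
python3 bed.py >o; python3 lvl.py
python3 -m jog '[[0.7,0,0,0,0,0,0],[0.5,0,0,0,0,0,0],[0.35,0,0,0,0,0,0],[0.35,0,0,0,0,0,0],[0.35,0,0,0,0,0,0]]' | sed -n '1,2p;4,5p'
python3 bed.py ; python3 lvl.py
```

```text
ee_pos: [0.4421, 0.1193, 0.0148]
wrist_force: [-0.9, -1.4, 0.8]
[(-40, 51.3), (-30, 51.4), (25, 51.4), (40, 51.4), (50, 51.4), (70, 51.5), (80, 51.4)]
time: 17.35
ee_pos: [0.4421, 0.1193, 0.015]
wrist_force: [0.2, -0.3, 0.3]
opening: 0.0555
[0.44210822 0.1192681  0.01496401] [-8.99868921e+01 -6.47903989e-03 -3.61581270e+01] 0.05553235769213202 [ 0.23647594 -0.29742893  0.25865928]
30 35 bed x [-34.1  31.4  38.5] stick [-13.2  10.5]
36 720 bed x [-36.5  33.   39.4] stick [-13.1  10.4]
42 756 bed x [-36.6  33.3  39.3] stick [-13.4  10.6]
48 760 bed x [-36.9  33.7  39.4] stick [-13.2  10.5]
54 704 bed x [-36.5  33.3  39.4] stick [-16.3  13.4]
60 540 bed x [-36.6  33.1  39.4] stick [-20.3  17.4]
66 513 bed x [-36.3  33.7  39.4] stick [-21.2  18.4]
72 513 bed x [-36.4  33.4  39.4] stick [-21.3  18.5]
78 532 bed x [-36.4  33.4  39.3] stick [-21.3  18.5]
84 529 bed x [-36.7  33.6  39.3] stick [-21.2  18.4]
90 530 bed x [-36.6  33.3  39.4] stick [-21.1  18.3]
96 440 bed x [-36.6  33.2  39.3] stick [-21.1  18.2]
120 29 bed x [42.7 45.  40.2] stick 
126 33 bed x [42.  43.4 38.8] stick 
[(-40, 51.4), (-30, 51.4), (25, 51.4), (40, 51.4), (50, 51.4), (70, 51.5), (80, 51.5)]
```

```bash

python3 -m jog '[[0.35,-0.3,-0.41,0,0,0,0],[0.35,-0.9,-1.23,0,0,0,0],[0.35,-1.6,-2.2,0,0,0,0],[0.35,-2.3,-3.16,0,0,0,0],[0.35,-2.59,-3.56,0,0,0,0]]'
python3 -m jog '[[0.35,0,0,1.8,0,0,1],[0.35,0,0,3.6,0,0,2.6],[0.35,0,0,5.4,0,0,4.2],[0.35,0,0,7.2,0,0,5.8],[0.35,0,0,8.8,0,0,7.4]]'
python3 -m jog '[[0.35,0,0,0.7,0,0,1.6],[0.35,0,0,0.7,0,0,3.2],[0.35,0,0,0.7,0,0,4.8],[0.35,0,0,0.7,0,0,6.4],[0.35,0,0,0.7,0,0,8]]'
python3 - <<'E'
from h import *
s=bot.get_obs(); print(s["q"],s["ee_pos"],s["tcp_rot"])
o={}
for c in ["top","scene"]:
    im,d=bot.camera(c); save(c+"6.png",im); W=cloud(c,d); np.savez("pics/"+c+"6.npz",im=im,d=d)
    P=W.reshape(-1,3); dd=np.linalg.norm(P[:,:2]-[.514,.2185],axis=1)
    for l in ["wheel_hub","crank_grip","buff_stick"]:
        for r in bot.regions_of(c,l)[:2]: 
            p=W[r["pixels"]&(d>0)]; print(c,l,round(r["conf"],2),np.round(r["point"]),np.round(np.percentile(p,[3,50,97],axis=0),3).tolist() if len(p) else "")
    m=((P>[.42,.12,.225])&(P<[.62,.32,.28])).all(1); 
    if m.any(): print("grip",m.sum(),np.round([P[m].mean(0),P[m].min(0),P[m].max(0)],3).tolist())
    m=((P>[.42,.12,.19])&(P<[.6,.31,.222])).all(1)&(dd<.07); print("circ",cv2.minEnclosingCircle((P[m][:,:2]*1000).astype(np.float32)))
    k=(P[:,2]>.2)&(dd>.07)&(dd<.19)&(P[:,2]<.5); q=P[k]; i=np.argsort(dd[k])[::12][:14]; print(np.c_[q[i],dd[k][i]].round(3).tolist())
E
```

```text
time: 17.9
ee_pos: [0.3756, 0.0286, 0.0148]
tcp_rot: [-90.0, 0.0, -36.2]
wrist_force: [-0.0, 0.2, -0.4]
opening: 0.0558
time: 18.4
ee_pos: [0.3772, 0.0302, 0.2373]
tcp_rot: [-90.0, -0.1, 1.2]
wrist_force: [1.6, 0.3, -0.4]
opening: 0.0554
time: 18.9
ee_pos: [0.3774, 0.0302, 0.2525]
tcp_rot: [-90.0, -0.0, 41.2]
wrist_force: [0.1, 0.1, -0.5]
opening: 0.0557
[ 4.57213154e+00 -1.66934858e+01 -4.33836824e+00  1.02333213e+02
  5.66716421e-03  5.34070775e+01] [0.37735325 0.03020735 0.25246665] [-9.00085079e+01 -2.09655470e-02  4.11650567e+01]
top wheel_hub 0.84 [158. 201.] [[0.463, 0.187, -0.001], [0.515, 0.226, 0.207], [0.627, 0.312, 0.256]]
top wheel_hub 0.57 [172. 201.] [[0.44, 0.193, -0.003], [0.494, 0.229, 0.145], [0.638, 0.302, 0.245]]
grip 58 [[0.561, 0.222, 0.249], [0.553, 0.213, 0.226], [0.572, 0.232, 0.265]]
circ ((515.1817016601562, 219.45518493652344), 57.5352783203125)
[[0.65, 0.17, 0.302, 0.144], [0.658, 0.172, 0.309, 0.152], [0.66, 0.166, 0.309, 0.155], [0.67, 0.243, 0.209, 0.158], [0.669, 0.255, 0.212, 0.159], [0.673, 0.208, 0.206, 0.16], [0.672, 0.247, 0.21, 0.161], [0.668, 
[... 570 characters left out ...]
64, 0.144, 0.05], [0.517, 0.209, 0.056]]
scene buff_stick 0.18 [129. 242.] [[0.556, 0.214, 0.214], [0.563, 0.219, 0.24], [0.571, 0.228, 0.259]]
grip 61 [[0.563, 0.22, 0.244], [0.556, 0.213, 0.225], [0.576, 0.23, 0.26]]
circ ((516.884033203125, 211.74630737304688), 55.257362365722656)
[[0.636, 0.167, 0.248, 0.132], [0.64, 0.173, 0.255, 0.134], [0.637, 0.163, 0.219, 0.135], [0.64, 0.167, 0.235, 0.136], [0.64, 0.161, 0.264, 0.138], [0.642, 0.163, 0.225, 0.139], [0.647, 0.171, 0.294, 0.141], [0.646, 0.165, 0.272, 0.143], [0.647, 0.165, 0.206, 0.144], [0.648, 0.163, 0.286, 0.145], [0.65, 0.163, 0.229, 0.147], [0.652, 0.162, 0.274, 0.149], [0.654, 0.164, 0.254, 0.15], [0.655, 0.161, 0.303, 0.152]]
```

```bash

python3 -m jog '[[0.35,1.2,1.2,0.2,0,0,1],[0.35,2.4,2.4,0.2,0,0,2],[0.35,3.6,3.7,0.2,0,0,3],[0.35,4.8,4.9,0.2,0,0,4],[0.35,6,6.15,0.2,0,0,4.96]]'
python3 -m jog '[[0.35,0.9,0.9,0,0,0,0],[0.35,1.5,1.54,0,0,0,0],[0.35,1.5,1.54,0,0,0,0],[0.35,1.5,1.54,0,0,0,0]]'
python3 - <<'E'
from tip import *
im,d,t,w,s=wcloud(); save("w7.png",im); print(s["ee_pos"],s["tcp_rot"],s["q"])
# handle: dark points above wheel near tool axis
m=(w[...,2]>.225)&(w[...,2]<.272)&(np.hypot(w[...,0]-.565,w[...,1]-.2225)<.03); p=w[m]; print(m.sum(),np.round([p.min(0),p.max(0),np.median(p,0)],4).tolist())
k=p[p[:,2]>p[:,2].max()-.008]; print("top",len(k),np.round(k.mean(0),4), k[:,2].max())
m=(w[...,2]>.195)&(w[...,2]<.222)&(np.hypot(w[...,0]-.515,w[...,1]-.219)<.08); q=w[m]; print("rim",m.sum(),cv2.minEnclosingCircle((q[:,:2]*1000).astype(np.float32)))
E
```

```text
time: 19.8
ee_pos: [0.5283, 0.1854, 0.2572]
tcp_rot: [-90.0, -0.0, 65.8]
wrist_force: [0.5, -1.1, 0.8]
opening: 0.055
time: 20.2
ee_pos: [0.5646, 0.2225, 0.2567]
tcp_rot: [-90.0, 0.1, 65.6]
wrist_force: [0.2, 0.3, 0.1]
opening: 0.0553
[0.56463044 0.22250693 0.25674983] [-8.99508692e+01  5.87815324e-02  6.56195287e+01] [ 2.15110731e+01  1.49956505e+01  2.74522914e+01  1.02533043e+02
 -5.63593199e-03  4.58915733e+01]
1080 [[0.554, 0.2185, 0.225], [0.5729, 0.2385, 0.2614], [0.5599, 0.2299, 0.2548]]
top 595 [0.5631 0.2288 0.258 ] 0.2614281711266902
rim 9271 ((515.2469482421875, 222.6048126220703), 56.40254211425781)
```

View pics/w7.png

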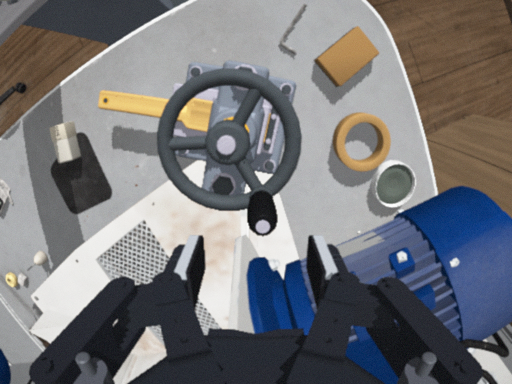

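```bash

python3 -m jog '[[0.35,0,0.1,-0.6,0,0,0],[0.35,0,0.1,-1.4,0,0,0],[0.35,0,0.1,-2.1,0,0,0],[0.35,0,0.1,-2.5,0,0,0],[0.35,0,0.1,-2.5,0,0,0]]'
python3 -m jog '[[0.6,0,0,0,0,0,0],[0.8,0,0,0,0,0,0],[1,0,0,0,0,0,0],[1,0,0,0,0,0,0],[1,0,0,0,0,0,0]]' 50
python3 -c "
from workcell import bot;s=bot.get_obs();print(s)"
```

```text
time: 20.75
ee_pos: [0.5639, 0.2241, 0.1942]
tcp_rot: [-89.9, 0.1, 65.6]
wrist_force: [0.2, 1.0, -0.1]
opening: 0.0553
time: 21.25
ee_pos: [0.5655, 0.2254, 0.1964]
tcp_rot: [-90.1, -0.1, 65.7]
wrist_force: [1.6, 2.4, 5.4]
opening: 0.0192
{'time': 21.25, 'q': array([2.17300704e+01, 1.29312200e+01, 1.81533281e+01, 9.50499575e+01,
       1.20973531e-02, 4.60787554e+01]), 'qd': array([-0.01350127,  0.06852583,  0.02338712, -0.05718626, -0.0659505 ,
        0.04121167]), 'joint_efforts': array([-7.95410648e-01, -5.71189964e+01,  4.26473022e+01,  8.05404503e-01,
       -3.41925323e-01, -8.33176782e-04]), 'ee_pos': array([0.56545955, 0.22543841, 0.19641778]), 'tcp_rot': array([-90.11070205,  -0.13239043,  65.65146105]), 'wrist_force': array([1.62491758, 2.37810184, 5.36013498]), 'torque': array([ 0.3406497 , -0.28975375, -0.00853616]), 'opening': 0.01923432869410758}
```

```bash
cat > fr.py <<'E'
import numpy as np
from workcell import bot
s=bot.get_obs(); p=np.array(s["ee_pos"]); f=np.array(s["wrist_force"]); r=p[:2]-[.5155,.2205]; u=r/np.hypot(*r); t=np.array([u[1],-u[0]])
print("th %.1f r %.1f z %.1f | drag %.1f rad %.1f fz %.1f open %.1f t %.2f"%(np.degrees(np.arctan2(u[1],u[0])),np.hypot(*r)*1000,p[2]*1000,-f[:2]@t,f[:2]@u,f[2],s["opening"]*1000,s["time"]))
E
python3 - <<'E'
import numpy as np,json
for k in range(12):
    a=np.radians(5.5-30*k); print(json.dumps([[1]+[round(float(v),3) for v in (2*np.cos(a-np.radians(10*j))-2*np.cos(a),2*np.sin(a-np.radians(10*j))-2*np.sin(a),-.0133*j)]+[0,0,0] for j in (1,2,3)],separators=(',',':')))
E
python3 fr.py
```

```text
[[1,0.003,-0.349,-0.013,0,0,0],[1,-0.054,-0.692,-0.027,0,0,0],[1,-0.171,-1.021,-0.04,0,0,0]]
[[1,-0.172,-0.303,-0.013,0,0,0],[1,-0.393,-0.572,-0.027,0,0,0],[1,-0.659,-0.799,-0.04,0,0,0]]
[[1,-0.3,-0.177,-0.013,0,0,0],[1,-0.627,-0.299,-0.027,0,0,0],[1,-0.97,-0.363,-0.04,0,0,0]]
[[1,-0.349,-0.003,-0.013,0,0,0],[1,-0.692,0.054,-0.027,0,0,0],[1,-1.021,0.171,-0.04,0,0,0]]
[[1,-0.303,0.172,-0.013,0,0,0],[1,-0.572,0.393,-0.027,0,0,0],[1,-0.799,0.659,-0.04,0,0,0]]
[[1,-0.177,0.3,-0.013,0,0,0],[1,-0.299,0.627,-0.027,0,0,0],[1,-0.363,0.97,-0.04,0,0,0]]
[[1,-0.003,0.349,-0.013,0,0,0],[1,0.054,0.692,-0.027,0,0,0],[1,0.171,1.021,-0.04,0,0,0]]
[[1,0.172,0.303,-0.013,0,0,0],[1,0.393,0.572,-0.027,0,0,0],[1,0.659,0.799,-0.04,0,0,0]]
[[1,0.3,0.177,-0.013,0,0,0],[1,0.627,0.299,-0.027,0,0,0],[1,0.97,0.363,-0.04,0,0,0]]
[[1,0.349,0.003,-0.013,0,0,0],[1,0.692,-0.054,-0.027,0,0,0],[1,1.021,-0.171,-0.04,0,0,0]]
[[1,0.303,-0.172,-0.013,0,0,0],[1,0.572,-0.393,-0.027,0,0,0],[1,0.799,-0.659,-0.04,0,0,0]]
[[1,0.177,-0.3,-0.013,0,0,0],[1,0.299,-0.627,-0.027,0,0,0],[1,0.363,-0.97,-0.04,0,0,0]]
th 5.6 r 50.2 z 196.4 | drag 2.2 rad 1.9 fz 5.4 open 19.2 t 21.25
```

```bash

python3 -m jog '[[1,0.003,-0.35,0.05,0,0,0],[1,-0.054,-0.69,0.04,0,0,0],[1,-0.17,-1.02,0.03,0,0,0]]'>/dev/null; python3 fr.py
python3 -m jog '[[1,-0.172,-0.303,-0.013,0,0,0],[1,-0.393,-0.572,-0.027,0,0,0],[1,-0.659,-0.799,-0.04,0,0,0]]'>/dev/null; python3 fr.py
```

```text
th -23.4 r 49.9 z 195.6 | drag 10.1 rad -1.1 fz -2.8 open 19.5 t 21.55
th -53.8 r 49.6 z 194.5 | drag 9.3 rad -5.3 fz -3.1 open 19.2 t 21.85
```

```bash

python3 -m jog '[[1,-0.3,-0.177,-0.013,0,0,0],[1,-0.627,-0.299,-0.027,0,0,0],[1,-0.97,-0.363,-0.04,0,0,0]]'>/dev/null; python3 fr.py
python3 -m jog '[[1,-0.349,-0.003,-0.013,0,0,0],[1,-0.692,0.054,-0.027,0,0,0],[1,-1.021,0.171,-0.04,0,0,0]]'>/dev/null; python3 fr.py
python3 -m jog '[[1,-0.303,0.172,-0.013,0,0,0],[1,-0.572,0.393,-0.027,0,0,0],[1,-0.799,0.659,-0.04,0,0,0]]'>/dev/null; python3 fr.py
python3 -m jog '[[1,-0.177,0.3,-0.013,0,0,0],[1,-0.299,0.627,-0.027,0,0,0],[1,-0.363,0.97,-0.04,0,0,0]]'>/dev/null; python3 fr.py
```

```text
th -83.8 r 49.5 z 193.5 | drag 9.4 rad -6.5 fz -4.4 open 19.2 t 22.15
th -113.6 r 49.5 z 192.6 | drag 8.6 rad -8.5 fz -6.0 open 18.8 t 22.45
th -143.2 r 49.7 z 191.6 | drag 8.1 rad -7.8 fz -5.5 open 18.9 t 22.75
th -172.8 r 49.9 z 190.6 | drag 9.8 rad -6.0 fz -3.1 open 19.3 t 23.05
```

```bash

python3 -m jog '[[1,-0.003,0.349,-0.013,0,0,0],[1,0.054,0.692,-0.027,0,0,0],[1,0.171,1.021,-0.04,0,0,0]]'>/dev/null; python3 fr.py
python3 -m jog '[[1,0.172,0.303,-0.013,0,0,0],[1,0.393,0.572,-0.027,0,0,0],[1,0.659,0.799,-0.04,0,0,0]]'>/dev/null; python3 fr.py
python3 -m jog '[[1,0.3,0.177,-0.013,0,0,0],[1,0.627,0.299,-0.027,0,0,0],[1,0.97,0.363,-0.04,0,0,0]]'>/dev/null; python3 fr.py
python3 -m jog '[[1,0.349,0.003,-0.013,0,0,0],[1,0.692,-0.054,-0.027,0,0,0],[1,1.021,-0.171,-0.04,0,0,0]]'>/dev/null; python3 fr.py
python3 -m jog '[[1,0.303,-0.172,-0.013,0,0,0],[1,0.572,-0.393,-0.027,0,0,0],[1,0.799,-0.659,-0.04,0,0,0]]'>/dev/null; python3 fr.py
python3 -m jog '[[1,0.177,-0.3,-0.013,0,0,0],[1,0.299,-0.627,-0.027,0,0,0],[1,0.363,-0.97,-0.04,0,0,0]]'>/dev/null; python3 fr.py
```

```text
th 157.7 r 50.2 z 189.6 | drag 8.5 rad -2.3 fz 0.4 open 19.0 t 23.35
th 127.9 r 50.4 z 188.6 | drag 8.8 rad 0.4 fz 1.0 open 19.1 t 23.65
th 97.8 r 50.6 z 187.6 | drag 8.7 rad 3.9 fz 1.2 open 18.9 t 23.95
th 67.7 r 50.5 z 186.6 | drag 8.2 rad 3.3 fz -0.2 open 19.1 t 24.25
th 37.5 r 50.4 z 185.6 | drag 9.4 rad 3.4 fz -0.7 open 19.0 t 24.55
th 7.0 r 50.2 z 184.6 | drag 8.8 rad 2.2 fz -2.5 open 19.2 t 24.85
```

```bash
cat >> fr.py <<'E'
import sys; sys.exit(1 if -f[:2]@t>11.8 else 0)
E
python3 -m jog '[[1,0.003,-0.349,-0.013,0,0,0],[1,-0.054,-0.692,-0.027,0,0,0],[1,-0.171,-1.021,-0.04,0,0,0]]'>/dev/null; python3 fr.py &&
python3 -m jog '[[1,-0.172,-0.303,-0.013,0,0,0],[1,-0.393,-0.572,-0.027,0,0,0],[1,-0.659,-0.799,-0.04,0,0,0]]'>/dev/null && python3 fr.py &&
python3 -m jog '[[1,-0.3,-0.177,-0.013,0,0,0],[1,-0.627,-0.299,-0.027,0,0,0],[1,-0.97,-0.363,-0.04,0,0,0]]'>/dev/null && python3 fr.py &&
python3 -m jog '[[1,-0.349,-0.003,-0.013,0,0,0],[1,-0.692,0.054,-0.027,0,0,0],[1,-1.021,0.171,-0.04,0,0,0]]'>/dev/null && python3 fr.py &&
python3 -m jog '[[1,-0.303,0.172,-0.013,0,0,0],[1,-0.572,0.393,-0.027,0,0,0],[1,-0.799,0.659,-0.04,0,0,0]]'>/dev/null && python3 fr.py &&
python3 -m jog '[[1,-0.177,0.3,-0.013,0,0,0],[1,-0.299,0.627,-0.027,0,0,0],[1,-0.363,0.97,-0.04,0,0,0]]'>/dev/null && python3 fr.py
```

```text
th -23.4 r 49.9 z 183.6 | drag 9.5 rad -1.1 fz -3.2 open 19.0 t 25.15
th -53.8 r 49.6 z 182.6 | drag 9.4 rad -3.9 fz -3.1 open 19.0 t 25.45
th -83.8 r 49.5 z 181.6 | drag 8.8 rad -8.1 fz -4.1 open 18.6 t 25.75
th -113.6 r 49.5 z 180.6 | drag 9.1 rad -8.4 fz -6.0 open 19.0 t 26.05
th -143.2 r 49.7 z 179.6 | drag 8.9 rad -7.6 fz -5.4 open 19.1 t 26.35
th -172.8 r 50.0 z 178.6 | drag 9.2 rad -5.7 fz -2.8 open 19.2 t 26.65
```

```bash
J="python3 -m jog"
$J '[[1,-0.003,0.349,-0.013,0,0,0]]'>/dev/null; python3 fr.py &&
$J '[[1,0.057,0.343,-0.014,0,0,0]]'>/dev/null && python3 fr.py &&
$J '[[1,0.117,0.329,-0.013,0,0,0]]'>/dev/null && python3 fr.py &&
$J '[[1,0.172,0.303,-0.013,0,0,0]]'>/dev/null && python3 fr.py &&
$J '[[1,0.221,0.269,-0.014,0,0,0]]'>/dev/null && python3 fr.py &&
$J '[[1,0.266,0.227,-0.013,0,0,0]]'>/dev/null && python3 fr.py &&
$J '[[1,0.3,0.177,-0.013,0,0,0]]'>/dev/null && python3 fr.py &&
$J '[[1,0.327,0.122,-0.014,0,0,0]]'>/dev/null && python3 fr.py &&
$J '[[1,0.343,0.064,-0.013,0,0,0]]'>/dev/null && python3 fr.py &&
$J '[[1,0.349,0.003,-0.013,0,0,0]]'>/dev/null && python3 fr.py &&
$J '[[1,0.343,-0.057,-0.014,0,0,0]]'>/dev/null && python3 fr.py &&
$J '[[1,0.329,-0.117,-0.013,0,0,0]]'>/dev/null && python3 fr.py
```

```text
th 177.4 r 50.0 z 178.3 | drag 9.4 rad -4.9 fz -2.5 open 19.0 t 26.75
th 167.6 r 50.1 z 177.9 | drag 9.3 rad -3.3 fz -0.6 open 18.8 t 26.85
th 157.7 r 50.2 z 177.6 | drag 8.7 rad -1.8 fz 0.6 open 19.1 t 26.95
th 147.8 r 50.3 z 177.2 | drag 9.4 rad -1.0 fz 1.3 open 19.2 t 27.05
th 137.9 r 50.4 z 176.9 | drag 8.4 rad 0.6 fz 2.4 open 18.9 t 27.15
th 127.9 r 50.4 z 176.6 | drag 8.6 rad 0.8 fz 2.3 open 18.9 t 27.25
th 117.9 r 50.5 z 176.3 | drag 9.6 rad 1.9 fz 2.0 open 18.9 t 27.35
th 107.9 r 50.5 z 175.9 | drag 9.6 rad 2.6 fz 1.9 open 19.2 t 27.45
th 97.9 r 50.6 z 175.6 | drag 8.7 rad 3.9 fz 1.4 open 19.1 t 27.55
th 87.8 r 50.6 z 175.2 | drag 9.3 rad 2.5 fz 1.6 open 18.8 t 27.65
th 77.8 r 50.5 z 174.9 | drag 10.4 rad 3.0 fz 3.0 open 18.8 t 27.75
th 68.5 r 50.5 z 174.7 | drag 14.0 rad 5.4 fz 2.1 open 19.0 t 27.85
```

```bash
J="python3 -m jog"
$J '[[1,0.303,-0.172,-0.013,0,0,0],[1,0.572,-0.393,-0.027,0,0,0],[1,0.799,-0.659,-0.04,0,0,0]]'>/dev/null; python3 fr.py
$J '[[1,0.177,-0.3,-0.013,0,0,0],[1,0.299,-0.627,-0.027,0,0,0],[1,0.363,-0.97,-0.04,0,0,0]]'>/dev/null; python3 fr.py
$J '[[1,0.003,-0.349,-0.013,0,0,0],[1,-0.054,-0.692,-0.027,0,0,0],[1,-0.171,-1.021,-0.04,0,0,0]]'>/dev/null; python3 fr.py
$J '[[1,-0.172,-0.303,-0.013,0,0,0],[1,-0.393,-0.572,-0.027,0,0,0],[1,-0.659,-0.799,-0.04,0,0,0]]'>/dev/null; python3 fr.py
$J '[[1,-0.3,-0.177,-0.013,0,0,0],[1,-0.627,-0.299,-0.027,0,0,0],[1,-0.97,-0.363,-0.04,0,0,0]]'>/dev/null; python3 fr.py
```

```text
th 38.7 r 50.4 z 173.7 | drag 14.9 rad 4.5 fz 0.6 open 19.4 t 28.15
th 8.4 r 50.2 z 172.8 | drag 15.1 rad 3.0 fz -2.3 open 19.0 t 28.45
th -22.0 r 49.8 z 171.7 | drag 14.6 rad -0.1 fz -3.6 open 18.9 t 28.75
th -52.3 r 49.6 z 170.8 | drag 16.7 rad -3.3 fz -5.0 open 18.9 t 29.05
th -82.3 r 49.5 z 169.8 | drag 17.2 rad -5.4 fz -6.1 open 19.0 t 29.35
```

```bash
J="python3 -m jog"
$J '[[1,-0.349,-0.003,-0.013,0,0,0],[1,-0.725,0.063,-0.028,0,0,0],[1,-0.725,0.063,-0.028,0,0,0],[1,-0.725,0.063,-0.028,0,0,0]]'>/dev/null; python3 fr.py
$J '[[0.8,0,0,0,0,0,0],[0.6,0,0,0,0,0,0],[0.4,0,0,0,0,0,0],[0.4,0,0,0,0,0,0],[0.4,0,0,0,0,0,0]]'|tail -2; python3 fr.py
$J '[[0.4,0,0,0.4,0,0,0],[0.4,0,0,1.2,0,0,0],[0.4,0,0,2.4,0,0,0],[0.4,0,0,3.2,0,0,0],[0.4,0,0,3.6,0,0,0]]'
python3 - <<'E'
from tip import *
im,d,t,w,s=wcloud(); save("w8.png",im)
E
```

```text
th -104.5 r 49.5 z 169.0 | drag 7.4 rad -6.8 fz -5.6 open 19.0 t 29.75
wrist_force: [-0.4, -0.3, 0.2]
opening: 0.0511
th -106.0 r 50.5 z 169.0 | drag -0.3 rad 0.4 fz 0.2 open 51.1 t 30.25
time: 30.75
ee_pos: [0.502, 0.1721, 0.2616]
tcp_rot: [-90.1, -0.1, 65.6]
wrist_force: [0.3, 0.2, -0.5]
opening: 0.0511
```

View pics/w8.png

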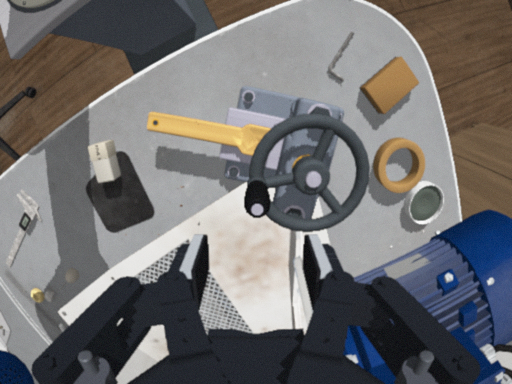

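```bash

python3 -m jog '[[0.4,-0.3,-0.3,1,0,0,0],[0.4,-1.2,-1.5,1,0,0,0],[0.4,-2.4,-3,1,0,0,0],[0.4,-3.6,-4.5,1,0,0,0],[0.4,-4.5,-6,1,0,0,0]]'
python3 -m jog '[[0.4,0,0,0,0,0,0],[0.4,0,0,0,0,0,0]]' | head -2
python3 - <<'E'
from h import *
im,d=bot.camera("scene"); save("s9.png",im); W=cloud("scene",d)
for l in ["buff_stick","emery_block","compound_bar","felt_bob"]:
    for r in bot.regions_of("scene",l)[:1]:
        p=W[r["pixels"]&(d>0)]; print(l,round(r["conf"],2),np.round(np.percentile(p,[3,50,97],axis=0),3).tolist())
save("s9c.png",cv2.resize(im[110:260,170:370],(800,600),interpolation=cv2.INTER_CUBIC))
# stick handle axis vs press axis
P=W.reshape(-1,3); m=(P[:,2]>.042)&(P[:,2]<.058)&(P[:,0]>.38)&(P[:,0]<.47)&(P[:,1]>.03)&(P[:,1]<.15); p=P[m]
v=cv2.fitLine((p[:,:2]*1000).astype(np.float32),cv2.DIST_HUBER,0,.01,.01).ravel(); print(v,np.degrees(np.arctan2(v[1],v[0]))%180,np.median(p[:,2]),m.sum())
E
```

```text
time: 31.3
ee_pos: [0.3873, 0.021, 0.2833]
tcp_rot: [-90.0, 0.0, 65.7]
wrist_force: [0.2, -0.9, 0.2]
opening: 0.051
time: 31.5
ee_pos: [0.3889, 0.0214, 0.2838]
buff_stick 0.53 [[0.401, 0.059, -0.002], [0.455, 0.139, 0.05], [0.508, 0.198, 0.055]]
emery_block 0.81 [[0.46, 0.35, -0.003], [0.485, 0.387, 0.017], [0.517, 0.444, 0.023]]
compound_bar 0.55 [[0.387, -0.071, -0.004], [0.414, -0.057, 0.026], [0.448, -0.009, 0.032]]
[  0.5927879   0.8053586 430.70773    99.203    ] 53.644897 0.04968966876692639 194
```

View pics/s9c.png

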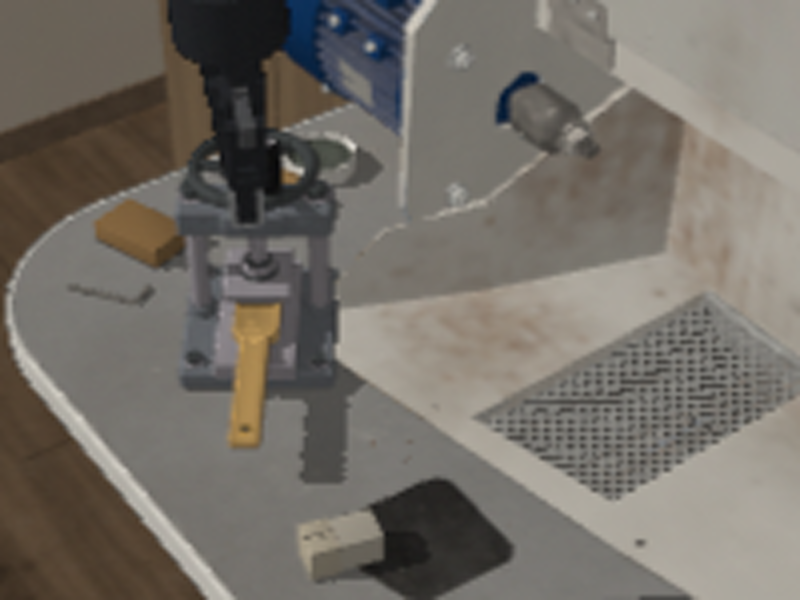

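The stick is clamped under the platen, square (53.6° against the bed's 53.9°), and the bystanders I can see are where they were. The hand is off the press, so I'm handing in.

```bash
python3 -c "
from workcell import bot;print(bot.job_done())"
```

```text
the job is handed in; nothing more can be done
None
```

The stick is clamped in the press, felt up, against the back stop and released. I handed the job in at about 31.5 s with the gripper clear of everything.

**What I did**
- **Grasp:** The first grasp closed on air. The fingers really end about 27 mm short of the stated TCP. I found this by touching the handle lightly (about 18 N), and the second grasp held.
- **Laying in:** I centred the stick on the bed using the wrist camera and slid it in until I felt the stop, then pushed with up to about 12 N. While lowering, the stick tilted about 2.5°. I levelled it and eased the push before letting go.
- **Winding down:** The crank dragged 8–10 N for about 1.8 turns, then jumped to 14–15 N at a wheel angle of about 75°. I gave it another 180° (final angle −104.5°, 17 N on the last full reading), then opened and withdrew.

**Last checks**
- **Squareness:** After clamping, the handle lies at 53.6° and the bed at 53.9°. Before clamping it was centred to within about 0.2 mm.
- **Bystanders:** The emery block and compound bar measured within about 2 mm of where they started. The felt bob was not re-measured in the last picture; its detector found nothing.

**Uncertain or disagreeing**
- **Seating at the stop:** This rests on the force I felt. I did not push again after letting go, and a rough reading of the wrist picture put the stick's origin about 3 mm short of the screw axis, where it should be within 1 mm.
- **Half turn:** Contact is known only to about ±5° of wheel angle.
- **Hub position:** The cameras disagreed by up to 6 mm in y. I used a value in between, and sideways force on the crank reached about 8 N.

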